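# Feed wax tablets into the narrow-necked jar and close it

## Robot

A 7-joint arm with a two-finger parallel gripper is mounted at the origin on the work surface; the furniture and walls round the work are solid. World frame = base frame: x ahead of the robot, y to its left, z up, the work surface at z = 0. Lengths are in mm, angles in rad, forces in N, time in s.
With the tool pointing down it reaches from about 400 to 875 mm from the base axis. Payload 4.4 kg.
Tool frame: the origin (TCP) lies at the very end of the fingers, on their centre line; the grasp point (between the pads) lies 19 mm behind it (ctrl.pinch_z is the z of the grasp point in the tool frame, in mm); z points along the fingers, x is the direction in which the jaws open and shut, and the axes are right-handed (so a half turn about z gives the same grasp; the last joint's range is limited). The gripper opens to 85 mm and grips with 20 to 120 N. Pads are 22 mm wide; open, the fingers measure 114 mm over their backs; the gripper's body (76 mm by 85 mm) begins 54 mm behind the grasp point. The pads swing forward as they close: fully open they stand 13 mm farther back than shut.
Start: joints at [1.117, 0.628, 0.038, 1.517, -0.027, 0.996, -0.02], TCP at [245.827, -601.736, 231.313] pointing down, gripper open.
Joint ranges: [-3.06, 3.06], [-0.37, 2.12], [-1.25, 1.32], [0.18, 2.47], [-1.1, 4.24], [0.23, 1.98], [-2.94, 2.94]. Speed limits (rad/s): [2.57, 2.57, 3.14, 3.14, 3.14, 3.14, 3.14].

## Interface

Orientations are given as [roll, pitch, yaw] about the fixed x, y, z axes, in that order (R = Rz(yaw) Ry(pitch) Rx(roll)).
In Python, from cell import sensors, get_image, order, ctrl gives the robot as it stands.
- The arm moves only by the tool arm_command, never from a script. Its argument "rows" is a list that holds one entry, the list of rows, each a list of 6 numbers: the shift along the tool's x, y, z in mm, then the turn, a rotation vector about the tool's x, y, z in degrees. A call has 1 to 20 rows; each row is the pose to reach, as a shift and turn from the pose commanded when the call began, along the tool's axes at that moment; what a row does not reach only later rows make up. A row lasts 1/12 s, in which the tool goes at most 41.7 mm and 7.16 degrees, less where a joint would pass 70% of its speed; a pose out of reach is approached as far as the arm can. A call with a gripper value outside its range is refused whole. "claw" is the opening, from -1 (shut) to 1 (fully open), set as the call begins (left out, the last holds). The fingers move at their own pace and stop on an object; the grip force is fixed at half the most. Time passes only in rows, so rows that repeat a pose let the fingers close. It gives the time, the measured TCP pose, the force and the opening at its end, in the units of the state.
- sensors.read_state(): the state, without advancing time (a new reading comes with each control period).
- get_image(name): name is "scene" or "top" or "wrist"; returns a dict with "pixels" (384x512x3 uint8, red, green, blue), "z_map" (384x512 float32, mm along the optical axis (not along the pixel's ray), 0 where there is no reading), "K" (3x3 intrinsics, pixels), "pose" (4x4, takes a point from camera to world coordinates). Camera axes: x right, y up, looking along -z (the intrinsics and any distortion apply to the point x, -y, -z); pixel columns grow to the right and rows downward; lengths in mm; the calibration is good to about 2 mm. A picture is of the moment at which its call begins.
- order.finish_job(): hands the job in, once; it reports no verdict.
The state is a dict: "clock": time; "qpos": joint angles; "qd": joint speeds; "tau": joint torques, N m; "eef_pos": TCP position; "tool_rot": TCP orientation; "force": force on the tool from outside, world axes, zero at the start; "torque": the same for the moment, N m; "width": finger opening in mm.
Only numpy, scipy, OpenCV 4.12 (cv2) and the standard library are available. Lean on these libraries where they do the work, as an engineer would, in place of code of your own. Each camera call takes 0.05 s, during which the arm holds its last target.

## Task

Slide the three wax tablets across the deck of the stand, one after another and without lifting them, so that each drops through the mouth into the glass jar below. Then take the wooden cover by its bar and seat it flat and square in the rectangular recess round the mouth.

Things in the scene. Friction and masses are not known exactly. Their poses are not given: they have to be found in the camera images.
- stand: fixed stand: flat grey deck on four legs, a clear glass jar under it. Origin on the table below the axis of the jar's mouth; x across the deck, away from the robot (yaw within 0.1 rad of the world), y along the deck to the tablets, z up. Deck top at 150 mm, clear surface x -63 to 63, y -148 to 228 mm, wooden edging 8 mm higher round it
- mouth (a point): centre of the round mouth, 44 mm across, in the floor of a rectangular recess in the deck: 74.5 mm (stand x) by 60.5 mm (stand y), 6 mm deep, centred on the mouth. The point is on the recess floor, 144 mm above the table; axes as the stand's
- jar_floor (a point): centre of the jar's inner floor, 9 mm above the table. Below the mouth a neck 48 mm wide inside leads into the jar, 102 mm wide inside; its shoulder lies 84 to 112 mm above the table
- cover: loose cover, about 120 g: dark wooden plate 71 (its x) x 57 (y) x 9 mm with a light upright bar on top, 46 mm along x, 12 mm wide in y, its top 35 mm above the underside. Origin at the centre of the underside, z up. Fits the recess with 1.75 mm to spare each side, either way round. Starts flat on the deck, about 100 mm to the -y side of the mouth, turned up to 0.5 rad
- tablet1: cream wax tablet, a disc 30 mm across and 14 mm thick, 20 g, one of three alike. Origin at the centre of its underside, z up. Starts flat and loose on the deck, on the +y side of the mouth; tablet1, 2 and 3 lie one behind the other, about 75, 140 and 204 mm from it in y and up to 22 mm to either side in x
- tablet2: cream wax tablet, a disc 30 mm across and 14 mm thick, 20 g, one of three alike. Origin at the centre of its underside, z up. Starts flat and loose on the deck, on the +y side of the mouth; tablet1, 2 and 3 lie one behind the other, about 75, 140 and 204 mm from it in y and up to 22 mm to either side in x
- tablet3: cream wax tablet, a disc 30 mm across and 14 mm thick, 20 g, one of three alike. Origin at the centre of its underside, z up. Starts flat and loose on the deck, on the +y side of the mouth; tablet1, 2 and 3 lie one behind the other, about 75, 140 and 204 mm from it in y and up to 22 mm to either side in x
Things that resemble listed ones, but are neither listed nor needed, are in the scene too. What is shaped like the tablet3 but blue is not meant. What is shaped like the tablet1 but pink is not meant.

How it is judged:
By the outcome, as a careful person would: the job done as asked, in the order asked, and still so for the second after the job is handed in, with the robot touching nothing.
It also fails if it takes over 70 s, if anything falls off the work surface, if the arm or the gripper's body presses on something with over 40 N, if the wrist force passes 120 N, or if a joint passes its speed limit or range.

## Working session

There is one attempt and no reset: what is moved stays moved. The work goes in short steps, Python scripts to look and compute and a tool call to move; the robot and the scene stay as the last step left them, time stands still between calls to the robot, and variables do not carry over. Pictures are saved under pics/ and viewed, and the job is handed in when it is done.

Besides the shell and the picture viewer there is one more tool, called after "Request:" in YAML: its name, and indented under it one key for each argument. arm_command: Moves the arm, as the interface text tells. Its arguments: {"type":"object","properties":{"rows":{"type":"array","items":{"type":"array","items":{"type":"array","items":{"type":"number"}}}},"claw":{"type":"number"}},"required":["rows"]}

```bash
ls; mkdir -p pics; python3 - <<'E'
from cell import sensors,get_image,ctrl
import cv2,numpy as np
print(sensors.read_state(), ctrl.pinch_z)
for n in ["scene","top","wrist"]:
    d=get_image(n); cv2.imwrite(f"pics/{n}0.png",d["pixels"][:,:,::-1]); print(n,d["K"].tolist(),np.round(d["pose"],3).tolist(), [k for k in d])
E
```

```text
pics
{'clock': 0.0, 'qpos': array([ 1.11718876,  0.6293308 ,  0.03844419,  1.5184019 , -0.02703697,
        0.99630214, -0.02001652]), 'qd': array([ 7.27290351e-04,  8.10343984e-05,  8.62265492e-04,  2.59892902e-04,
        1.83782163e-04, -5.43199736e-04, -2.63691690e-04]), 'tau': array([ 3.11989033e-04, -5.63400292e+01,  1.22613855e+00, -1.93445778e+01,
        1.09859221e-02,  1.04722913e-02, -1.43669200e-05]), 'eef_pos': array([ 245.59504304, -601.12066038,  230.38821832]), 'tool_rot': array([-3.14158840e+00,  1.92455718e-03, -1.18302797e+00]), 'force': array([ 0.10360194,  0.13712034, -0.67278802]), 'torque': array([-0.00385371,  0.00706085, -0.00342608]), 'width': 85.49022656681713} -18.700000000000003
scene [[428.24234682878273, 0.0, 252.4740358786276], [0.0, 428.24234682878273, 190.3826353003363], [0.0, 0.0, 1.0]] [[-0.584, 0.422, -0.693, -174.859], [-0.811, -0.28, 0.513, 514.284], [0.023, 0.862, 0.506, 543.798], [0.0, 0.0, 0.0, 1.0]] ['pixels', 'z_map', 'K', 'pose']
top [[355.20507482777026, 0.0, 253.98285825986719], [0.0, 355.20507482777026, 192.91790329946215], [0.0, 0.0, 1.0]] [[-0.01, 0.997, -0.079, 310.006], [-1.0, -0.008, 0.024, 81.941], [0.023, 0.079, 0.997, 1020.381], [0.0, 0.0, 0.0, 1.0]] ['pixels', 'z_map', 'K', 'pose']
wrist [[291.917248301072, 0.0, 257.48480429570594], [0.0, 291.917248301072, 189.8107027846018], [0.0, 0.0, 1.0]] [[0.378, 0.89, 0.256, 310.654], [-0.926, 0.363, 0.104, -576.266], [-0.0, -0.276, 0.961, 373.261], [0.0, 0.0, 0.0, 1.0]] ['pixels', 'z_map', 'K', 'pose']
```

View pics/scene0.png

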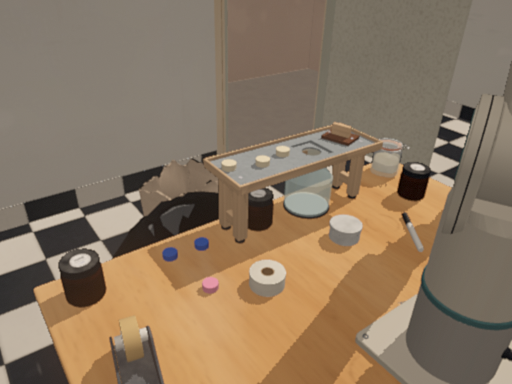

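View pics/top0.png

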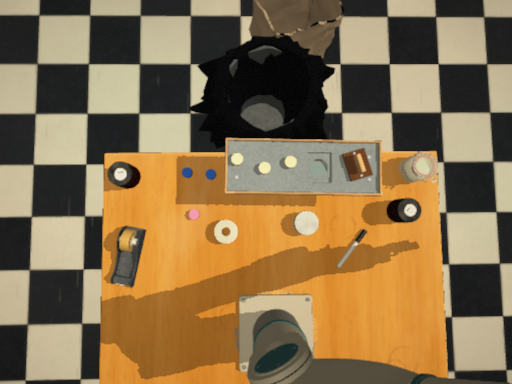

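View pics/wrist0.png

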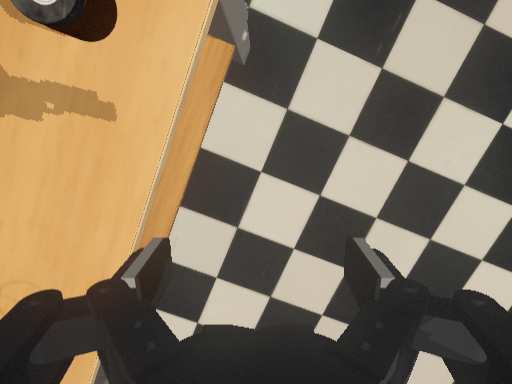

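The scene view shows the cream tablets on the deck at about (230,166), (263,162) and (283,152), with the mouth at (312,151) and the cover at (341,135). In the top view they are at (237,159), (265,168), (291,162), the mouth at about (319,168) and the cover at (356,165). The blue discs at (188,172) and (211,174) and the pink one at (194,215) lie on the table, so they aren't the ones meant.

```bash
cat > h.py <<'E'
from cell import sensors,get_image
import cv2,numpy as np
def ray(d,u,v):
    K=d["K"];P=d["pose"]
    c=np.array([(u-K[0,2])/K[0,0],-(v-K[1,2])/K[1,1],-1.])
    return P[:3,3],P[:3,:3]@c
def onz(d,u,v,z):
    o,r=ray(d,u,v); return o+r*(z-o[2])/r[2]
def depth(d,u,v):
    o,r=ray(d,u,v); return o+r*d["z_map"][int(round(v)),int(round(u))]
def tri(d1,p1,d2,p2):
    o1,r1=ray(d1,*p1);o2,r2=ray(d2,*p2)
    A=np.stack([r1,-r2],1);s=np.linalg.lstsq(A,o2-o1,rcond=None)[0]
    a=o1+s[0]*r1;b=o2+s[1]*r2
    return (a+b)/2,np.linalg.norm(a-b)
def proj(d,p):
    P=d["pose"];c=P[:3,:3].T@(np.asarray(p,float)-P[:3,3]);K=d["K"]
    return K[0,0]*c[0]/-c[2]+K[0,2],K[1,1]*-c[1]/-c[2]+K[1,2]
def cream(d,box=None,lo=(18,40,170),hi=(35,150,255),amin=15):
    hsv=cv2.cvtColor(d["pixels"],cv2.COLOR_RGB2HSV)
    m=cv2.inRange(hsv,lo,hi)
    if box: k=np.zeros_like(m);k[box[1]:box[3],box[0]:box[2]]=1;m=m*k
    n,l,s,c=cv2.connectedComponentsWithStats(m)
    return m,[(c[i].round(1).tolist(),s[i].tolist()) for i in range(1,n) if s[i][4]>amin]
def save(d,name,box=None,f=1):
    im=d["pixels"][:,:,::-1]
    if box: im=im[box[1]:box[3],box[0]:box[2]]
    cv2.imwrite("pics/"+name,cv2.resize(im,None,fx=f,fy=f,interpolation=cv2.INTER_CUBIC))
E
python3 - <<'E'
from h import *
t=get_image("top");s=get_image("scene")
hs=cv2.cvtColor(t["pixels"],cv2.COLOR_RGB2HSV)
for p in [(237,159),(265,168),(291,162),(250,150)]: print(hs[p[1],p[0]])
hs=cv2.cvtColor(s["pixels"],cv2.COLOR_RGB2HSV)
for p in [(230,166),(263,162),(283,152)]: print(hs[p[1],p[0]])
for d,b in((t,(228,143,345,190)),(s,(215,140,300,175))):
    m,c=cream(d,b); print(c)
for u,v in [(237,159),(265,168),(291,162),(250,150)]: print(onz(t,u,v,164),depth(t,u,v))
for u,v in [(319,168),(356,165),(226,139),(380,141),(380,193),(226,193)]: print(onz(t,u,v,150),depth(t,u,v))
save(t,"t1.png",(215,130,395,205),4)
save(s,"s1.png",(200,110,390,260),4)
E
```

```text
[ 28  64 243]
[ 27  65 243]
[ 26  67 243]
[ 35  21 159]
[ 19  65 169]
[ 19  65 168]
[ 19  64 163]
[([236.9, 158.4], [231, 152, 13, 13, 130]), ([290.4, 161.2], [285, 155, 12, 13, 124]), ([264.3, 167.2], [258, 161, 13, 13, 128])]
[([282.5, 148.5], [276, 146, 14, 6, 71]), ([262.5, 158.3], [256, 155, 14, 7, 82]), ([228.7, 162.3], [221, 159, 16, 8, 91])]
[460.7615199  101.86058324 164.        ] [460.6182487  101.84165261 164.81386429]
[438.20329067  33.89735519 164.        ] [438.20381766  33.8971577  163.99647962]
[452.55758099 -29.84052047 164.        ] [452.95173584 -30.14959543 161.63211241]
[482.78150371  70.00201983 164.        ] [485.86680348  69.78882269 148.70738963]
[ 439.40382862 -101.10550922  150.        ] [ 460.46635428 -130.90053652    8.32540489]
[ 446.32297342 -193.87417486  150.        ] [ 444.21936256 -189.61787158  163.43148551]
[513.60409666 129.16527647 150.        ] [511.71497916 128.72709912 158.07596045]
[ 506.68756719 -256.50484522  150.        ] [ 505.40331689 -254.29493583  155.68322587]
[ 375.88021255 -251.48262834  150.        ] [ 375.26933218 -248.39066081  158.07138731]
[379.05367496 129.69738303 150.        ] [391.19409668 138.09418901  -3.03552812]
```

View pics/t1.png

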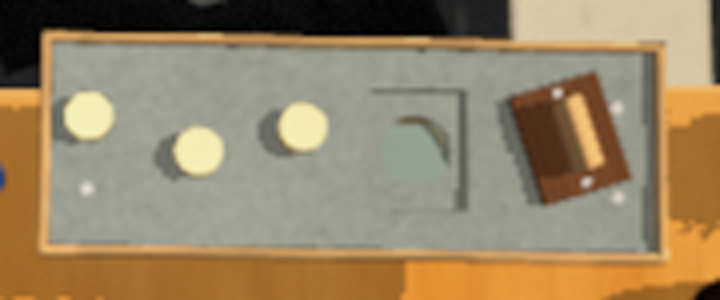

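View pics/s1.png

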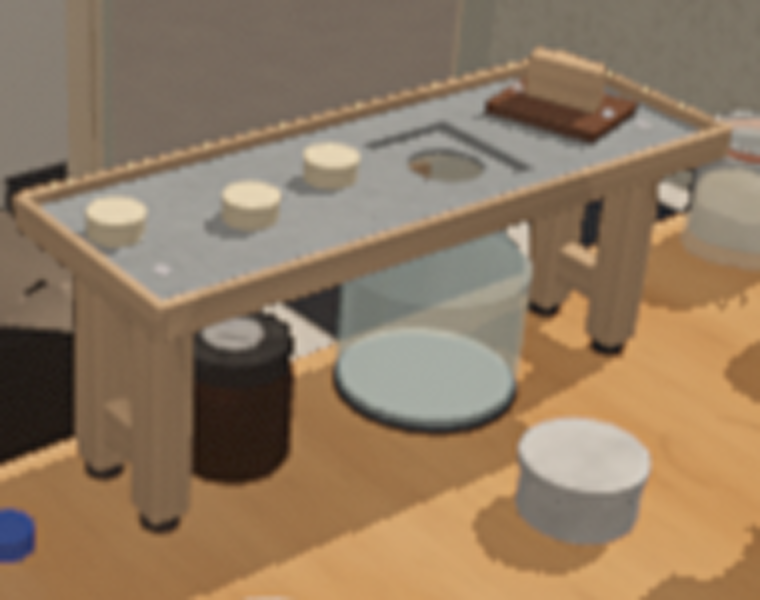

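Request:
arm_command:
  rows:
    - [[0,0,-30,0,0,0],[-20,-18,-60,0,0,3],[-50,-44,-90,0,0,6],[-80,-70,-100,0,0,9],[-110,-97,-100,0,0,12],[-140,-124,-100,0,0,15],[-170,-150,-100,0,0,18],[-200,-177,-100,0,0,21],[-230,-204,-100,0,0,23.3],[-260,-230,-100,0,0,23.3],[-290,-257,-100,0,0,23.3],[-320,-283,-100,0,0,23.3],[-350,-310,-100,0,0,23.3],[-380,-336,-100,0,0,23.3],[-405,-359,-100,0,0,23.3],[-430,-381,-100,0,0,23.3],[-450,-398,-100,0,0,23.3],[-462,-409,-100,0,0,23.3],[-462,-409,-100,0,0,23.3],[-462,-409,-100,0,0,23.3]]
  claw: 1

```text
clock: 1.92
eef_pos: [449.7, -19.0, 331.2]
tool_rot: [3.141, -0.0, -1.588]
force: [0.1, -0.3, 0.7]
width: 85.6
```

```bash
python3 - <<'E'
from h import *
w=get_image("wrist"); save(w,"w1.png",None,1.5); np.save("/tmp/w1.npy",w,allow_pickle=True)
m,c=cream(w,None,(18,35,150),(38,150,255),200); print(c)
s=sensors.read_state(); print(s["eef_pos"],s["tool_rot"])
E
```

```text
[([41.8, 7.3], [15, 0, 71, 15, 741]), ([466.4, 2.9], [433, 0, 70, 7, 457]), ([502.6, 43.2], [489, 7, 23, 73, 808]), ([393.6, 44.5], [358, 8, 74, 74, 4783]), ([105.6, 68.1], [87, 15, 54, 72, 550]), ([12.5, 55.9], [0, 16, 33, 73, 1832]), ([449.6, 95.4], [420, 81, 67, 31, 1400]), ([324.9, 94.6], [293, 84, 64, 23, 1330]), ([67.8, 100.9], [34, 88, 68, 29, 1641]), ([503.8, 149.9], [492, 127, 20, 42, 548]), ([147.0, 162.6], [132, 149, 31, 29, 675]), ([267.0, 168.4], [254, 156, 27, 27, 580]), ([209.5, 181.9], [196, 169, 28, 27, 588]), ([178.9, 251.2], [163, 235, 27, 36, 471])]
[449.40942035 -20.12289647 331.21602668] [ 3.14106819e+00 -7.60055395e-04 -1.58988382e+00]
```

View pics/w1.png

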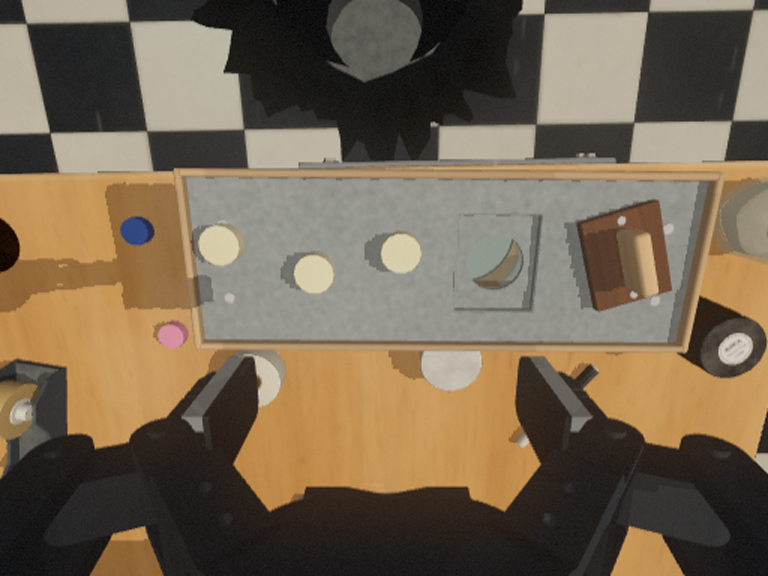

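Wrist view (1.5x): the tablets are at (219,245), (313,273) and (400,253), the mouth at (496,262) inside recess corners of about (460,214)–(535,309), and the cover at (625,256). The blue discs and the pink one lie outside the deck on the table.

```bash
python3 - <<'E'
from h import *
w=get_image("wrist");t=get_image("top");s=get_image("scene")
box=(120,140,300,205)
def cen(d,b,lo,hi):
    m,c=cream(d,b,lo,hi); return {tuple(x[0]):x[1] for x in c}
print(cen(w,box,(18,40,190),(38,150,255)))
m,c=cream(w,box,(18,40,190),(38,150,255))
W=sorted([x[0] for x in c if x[1][4]>200],key=lambda p:-p[0])
m,c=cream(t,(228,143,345,190));T=sorted([x[0] for x in c],key=lambda p:-p[0])
m,c=cream(s,(215,140,300,175));S=sorted([x[0] for x in c],key=lambda p:-p[0])
for i in range(3):
    print(i+1,"w-t",*[np.round(x,1) for x in tri(w,W[i],t,T[i])],"s-t",*[np.round(x,1) for x in tri(s,S[i],t,T[i])],"w-s",*[np.round(x,1) for x in tri(w,W[i],s,S[i])])
    print("  z164:",*[onz(d,*p[i],164).round(1) for d,p in((w,W),(t,T))],depth(w,*W[i]).round(1))
save(w,"w1c.png",(285,120,485,235),4)
print([depth(w,*p).round(1) for p in [(290,150),(240,220),(318,160),(345,150),(400,180)]])
E
```

```text
{(144.4, 163.3): [131, 150, 27, 27, 548], (265.8, 168.3): [253, 156, 27, 26, 542], (207.8, 182.2): [195, 170, 26, 25, 521]}
1 w-t [454.4 -29.9 161.7] 2.5 s-t [454.7 -28.5 162.4] 0.3 w-s [454.9 -30.1 162.1] 2.5
  z164: [454.5 -31.  164. ] [454.3 -28.4 164. ] [454.8 -31.  165.2]
2 w-t [439.9  34.2 160.7] 2.1 s-t [440.3  35.4 162.3] 0.3 w-s [440.4  34.  161.9] 2.3
  z164: [440.2  32.7 164. ] [439.9  35.3 164. ] [440.3  32.7 164.1]
3 w-t [462.5 101.6 160.4] 1.7 s-t [462.8 102.2 162.2] 0.1 w-s [462.7 101.2 161.8] 1.9
  z164: [462.6  99.5 164. ] [462.5 102.1 164. ] [462.2 100.2 162.2]
[array([471.7, -58.6, 149.6]), array([3.893e+02, 1.000e-01, 1.496e+02]), array([ 433.9, -119.4,    8.9]), array([ 469.7, -121.4,  144.3]), array([ 437.3, -180.2,  159.3])]
```

View pics/w1c.png

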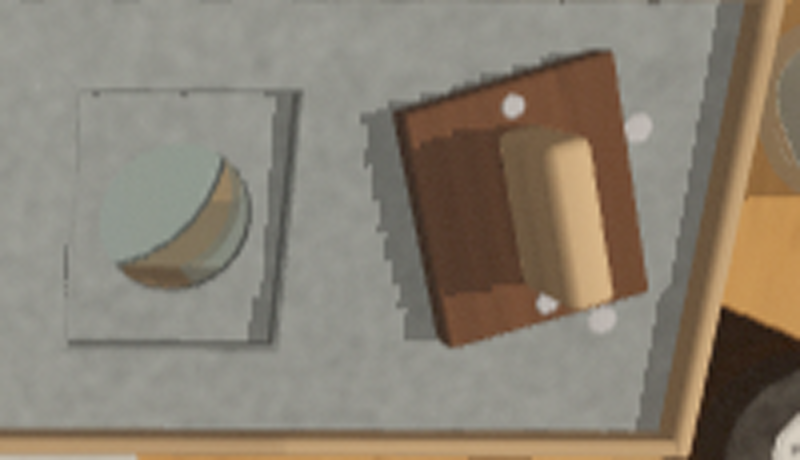

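```bash
python3 - <<'E'
from h import *
w=get_image("wrist")
f=lambda u,v:(285+u/4,120+v/4)
q=[onz(w,*f(*p),150) for p in [(80,90),(300,90),(272,343),(68,343)]]
print(np.round(q,1),np.mean(q,0).round(1))
print("sides",[np.linalg.norm(q[i]-q[(i+1)%4]).round(1) for i in range(4)])
print("yaw",[(np.arctan2(*(a-b)[:2])).round(3) for a,b in((q[0],q[1]),(q[3],q[2]))],np.arctan2((q[0]-q[3])[1],(q[0]-q[3])[0]))
# mouth at z144
print("mouth",onz(w,*f(175,217),144).round(1))
# deck inner corners from 1.5x image
for p in [(187,178),(701,180),(668,342),(203,342)]: print(onz(w,p[0]/1.5,p[1]/1.5,155).round(1))
s=get_image("scene")
c=[onz(w,*f(*p),159) for p in [(400,112),(607,50),(648,290),(452,347)]]
print("cover",np.round(c,1),np.mean(c,0),[np.linalg.norm(c[i]-c[(i+1)%4]).round(1) for i in range(4)])
d=c[0]-c[3];e=c[1]-c[2];print(np.arctan2(d[1],d[0]),np.arctan2(e[1],e[0]))
b=[onz(w,*f(*p),185) for p in [(545,132),(585,140),(610,300),(572,308)]];print(np.round(b,1),np.mean(b,0))
E
```

```text
[[ 479.6  -75.8  150. ]
 [ 478.3 -136.5  150. ]
 [ 404.5 -133.8  150. ]
 [ 405.8  -74.   150. ]] [ 442. -105.  150.]
sides [np.float64(60.8), np.float64(73.8), np.float64(59.9), np.float64(73.8)]
yaw [np.float64(0.022), np.float64(0.022)] -0.024430188933195825
mouth [ 441.6 -105.1  144. ]
[509.6 117.2 155. ]
[ 500.3 -247.3  155. ]
[ 376.  -243.3  155. ]
[384.2 123.1 155. ]
cover [[ 472.9 -160.8  159. ]
 [ 488.2 -214.3  159. ]
 [ 421.1 -235.7  159. ]
 [ 405.3 -182.3  159. ]] [ 446.90840213 -198.2581837   159.        ] [np.float64(55.6), np.float64(70.4), np.float64(55.7), np.float64(70.9)]
0.3080971073690515 0.3090681553052544
[[ 471.  -186.1  185. ]
 [ 468.8 -196.3  185. ]
 [ 426.8 -208.8  185. ]
 [ 424.8 -199.2  185. ]] [ 447.83389848 -197.57970639  185.        ]
```

Request:
arm_command:
  rows:
    - [[2,-1,20,0,0,2],[4,-2,45,0,0,4],[6,-3,70,0,0,6],[8,-4,90,0,0,8.6],[11,-5,110,0,0,8.6],[11,-5,125,0,0,8.6],[11,-5,131,0,0,8.6],[11,-5,131,0,0,8.6],[11,-5,131,0,0,8.6],[11,-5,131,0,0,8.6]]
  claw: 0.035

```text
clock: 3.05
eef_pos: [455.3, -30.6, 201.3]
tool_rot: [-3.14, 0.0, -1.74]
force: [0.2, -0.5, -0.4]
width: 44.5
```

```bash
python3 - <<'E'
from h import *
w=get_image("wrist"); save(w,"w2.png",None,1.5)
s=sensors.read_state(); print(s["eef_pos"],s["tool_rot"],s["width"])
print([ (np.round(proj(w,s["eef_pos"]+np.array([0,0,k])))) for k in (0,)])
m,c=cream(w,None,(18,40,190),(38,150,255),800); print([(x,onz(w,*x[0],164).round(1)) for x in c])
d=s["tool_rot"]
E
```

```text
[455.36110007 -30.54372928 201.34860245] [-3.13936118e+00  3.42904949e-04 -1.73994805e+00] 44.24542073402342
[array([255., 243.])]
[(([256.3, 217.9], [235, 198, 43, 41, 1385]), array([454.7, -31.2, 164. ]))]
```

View pics/w2.png

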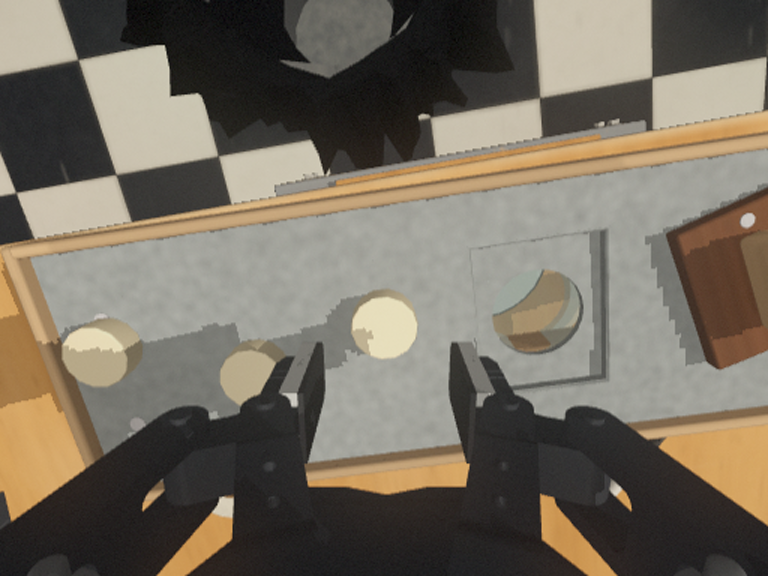

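The wrist view shows tablet1 at (384,327) in the 1.5x picture, centred between the finger pads at (313,375) and (465,375), with the mouth to the right at (537,312).

```bash
python3 - <<'E'
from h import *
w=get_image("wrist")
for u,v in [(318,350),(312,360),(300,365),(290,395),(455,350),(465,360),(480,370),(492,395)]:
    print(u,v,depth(w,u/1.5,v/1.5).round(1))
E
```

```text
318 350 [469.5 -12.  213.4]
312 360 [470.3 -11.7 222.4]
300 365 [469.9  -8.1 223.6]
290 395 [469.4  -8.5 240.5]
455 350 [462.1 -55.8 213.6]
465 360 [462.6 -57.5 222.6]
480 370 [461.8 -60.8 228.7]
492 395 [462.  -60.9 243.2]
```

Request:
arm_command:
  rows:
    - [[0,0,10,0,0,0],[0,0,20,0,0,0],[0,0,30,0,0,0],[0,0,38,0,0,0],[0,0,44,0,0,0],[0,0,48,0,0,0],[0,0,50,0,0,0],[0,0,51,0,0,0],[0,0,52,0,0,0],[0,0,52,0,0,0]]

```text
clock: 3.98
eef_pos: [454.7, -30.5, 148.5]
tool_rot: [-3.141, 0.0, -1.74]
force: [-0.3, 0.4, 0.2]
width: 44.5
```

```bash
python3 - <<'E'
from h import *
w=get_image("wrist"); save(w,"w3.png",(150,150,400,330),3)
for u,v in [(318,350),(313,355),(318,360),(310,370),(455,350),(458,357),(465,360)]:
    print(u,v,depth(w,u/1.5,v/1.5).round(1))
E
```

```text
318 350 [468.8 -11.9 160.3]
313 355 [469.7 -11.4 165.8]
318 360 [466.1 -11.6 162. ]
310 370 [468.9 -11.7 174.4]
455 350 [461.8 -55.7 161.4]
458 357 [461.7 -55.8 166.4]
465 360 [461.5 -57.6 168.8]
```

View pics/w3.png

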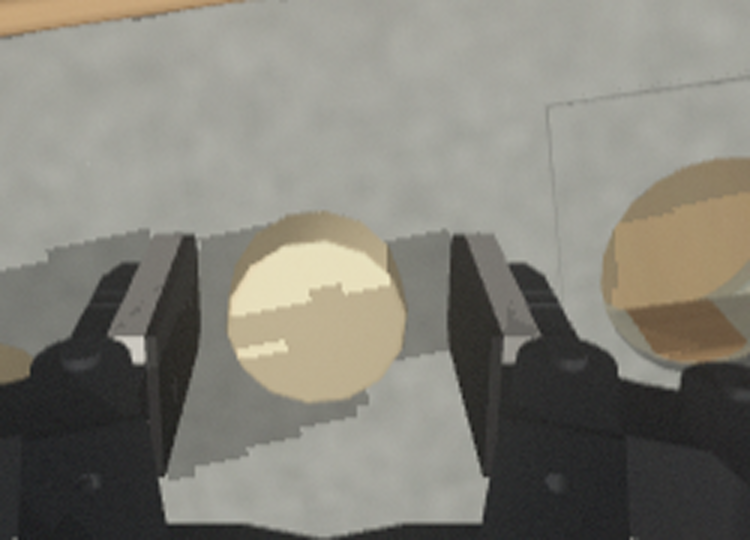

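```bash
python3 - <<'E'
from h import *
w=get_image("wrist")
for u,v in [(190,237),(192,240),(180,237),(160,237),(196,325),(195,330),(455,237),(460,240)]:
    print(u,v,depth(w,150+u/3,150+v/3).round(1))
E
```

```text
190 237 [469.4 -12.1 156.5]
192 240 [467.9 -11.8 154.2]
180 237 [469.8 -10.5 156.7]
160 237 [470.  -7. 156.]
196 325 [452.5  -9.4 155.1]
195 330 [452.   -9.2 156. ]
455 237 [461.8 -55.6 156.3]
460 240 [462.  -56.2 158.1]
```

Request:
arm_command:
  rows:
    - [[2,0,1,0,0,0],[5,0,2,0,0,0],[9,0,2,0,0,0],[13,0,2,0,0,0],[18,0,2,0,0,0],[23,0,2,0,0,0],[28,0,2,0,0,0],[33,0,2,0,0,0],[38,0,2,0,0,0],[43,0,2,0,0,0],[48,0,2,0,0,0],[53,0,2,0,0,0],[58,0,2,0,0,0],[63,0,2,0,0,0],[68,0,2,0,0,0],[73,0,2,0,0,0],[77,0,2,0,0,0],[80,0,2,0,0,0],[80,0,2,0,0,0],[80,0,2,0,0,0]]

```text
clock: 5.75
eef_pos: [443.5, -108.4, 147.8]
tool_rot: [-3.137, 0.002, -1.739]
force: [2.3, 5.8, 13.3]
width: 44.1
```

```bash
python3 - <<'E'
from h import *
w=get_image("wrist"); save(w,"w4.png",None,1.5)
s=get_image("scene"); save(s,"s4.png",(200,110,390,260),4)
E
```

```text
(no output)
```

View pics/w4.png

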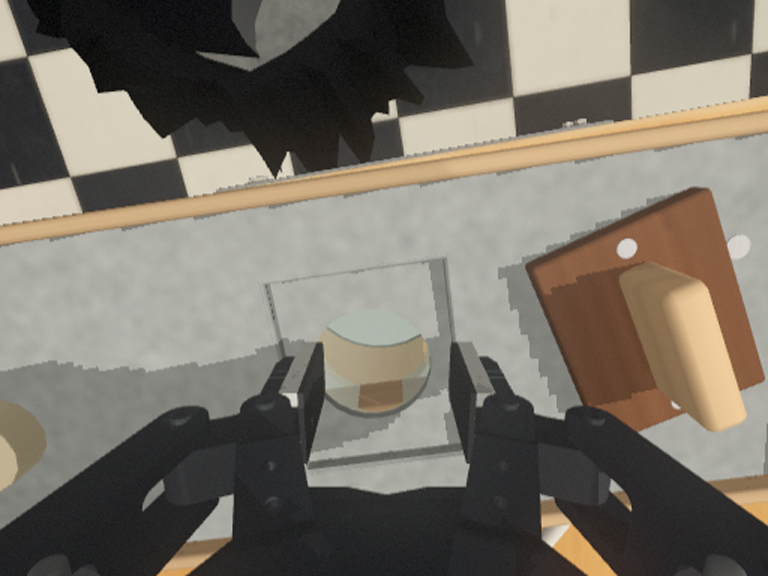

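View pics/s4.png

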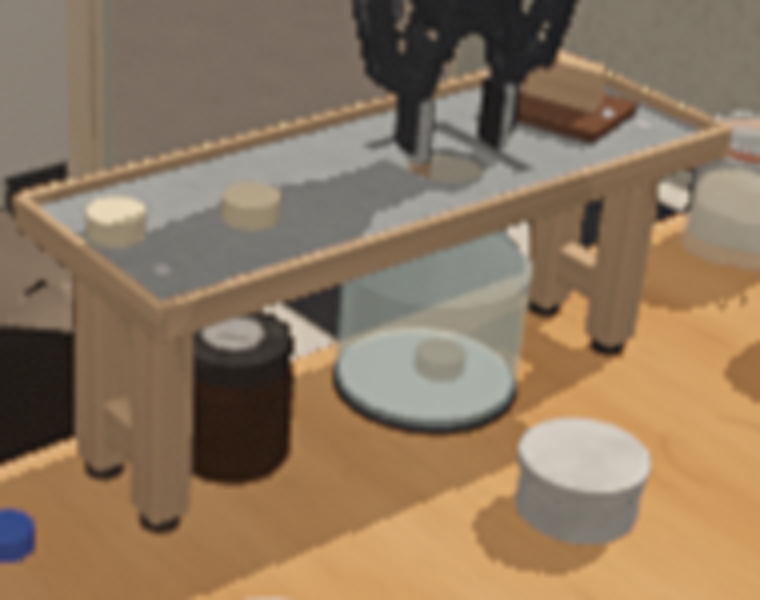

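Tablet1 now lies on the jar floor, at about (440,357) in the scene crop. The fingertips touch the deck with 13 N, so I'll run 2 mm higher next.

Request:
arm_command:
  rows:
    - [[0,0,-10,0,0,0],[0,0,-25,0,0,0],[0,0,-40,0,0,0],[-20,0,-52,0,0,-4],[-50,0,-52,0,0,-8],[-80,-2,-52,0,0,-10.4],[-110,-5,-52,0,0,-10.4],[-130,-7,-52,0,0,-10.4],[-140,-9,-52,0,0,-10.4],[-140,-9,-52,0,0,-10.4],[-140,-9,-52,0,0,-10.4]]

```text
clock: 6.77
eef_pos: [473.2, 26.2, 198.1]
tool_rot: [3.141, -0.001, -1.558]
force: [-0.1, -0.2, 0.8]
width: 44.1
```

```bash
cat > look.py <<'E'
from h import *
import sys
w=get_image("wrist"); save(w,sys.argv[1],None,1.5)
s=sensors.read_state(); e=s["eef_pos"]; y=s["tool_rot"][2]; print(e.round(1),s["tool_rot"].round(3),s["width"].round(1))
m,c=cream(w,None,(18,40,130),(38,150,255),800)
for x in c:
    p=onz(w,*x[0],164); d=p-e; print(x,p.round(1),"tool xy",round(d[0]*np.cos(y)+d[1]*np.sin(y),1),round(d[0]*np.sin(y)-d[1]*np.cos(y),1))
E
python3 look.py w5.png
```

```text
Traceback (most recent call last):
  File "look.py", line 4, in <module>
    s=sensors.read_state(); e=s["eef_pos"]; y=s["tool_rot"][2]; print(e.round(1),s["tool_rot"].round(3),s["width"].round(1))
                                                                                                        ^^^^^^^^^^^^^^^^
AttributeError: 'float' object has no attribute 'round'
```

View pics/w5.png

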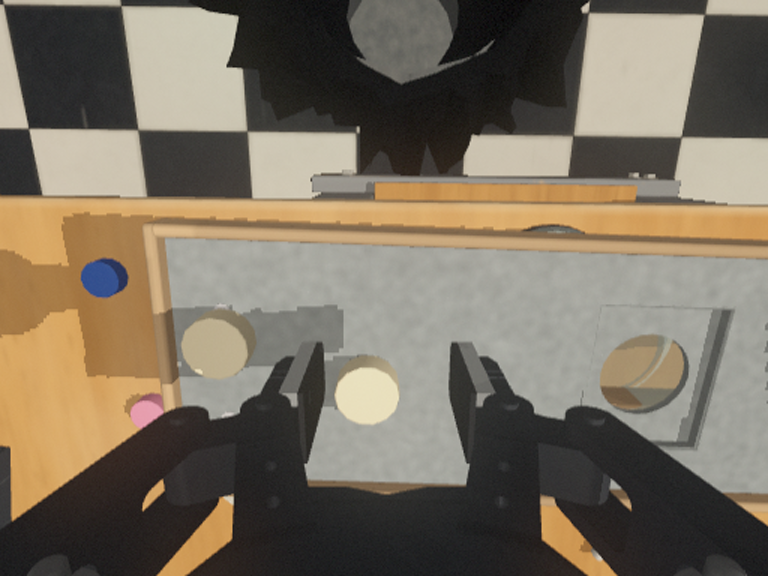

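Tablet2 is at (367,395) in the 1.5x view, and the tool sits about 33 mm too far in +x. I'll correct that.

Request:
arm_command:
  rows:
    - [[-3,12,0,0,0,0],[-6,26,0,0,0,0],[-6,33,0,0,0,0],[-6,33,0,0,0,0],[-6,33,0,0,0,0]]

```text
clock: 7.23
eef_pos: [440.7, 31.5, 198.5]
tool_rot: [-3.141, -0.001, -1.56]
force: [0.6, -0.9, -0.7]
width: 43.9
```

```bash
sed -i 's/s\["width"\].round(1)/s["width"]/' look.py; python3 look.py w6.png
```

```text
[441.2  31.8 198.6] [-3.14 -0.   -1.56] 43.900634464584684
([149.1, 183.0], [123, 159, 53, 49, 1932]) [463.7  98.2 164. ] tool xy -66.1 -23.2
([438.6, 205.5], [414, 179, 57, 45, 1451]) [450.6 -86.3 164. ] tool xy 118.2 -8.1
([252.6, 216.5], [230, 193, 46, 47, 1656]) [441.9  33.1 164. ] tool xy -1.3 -0.7
```

View pics/w6.png

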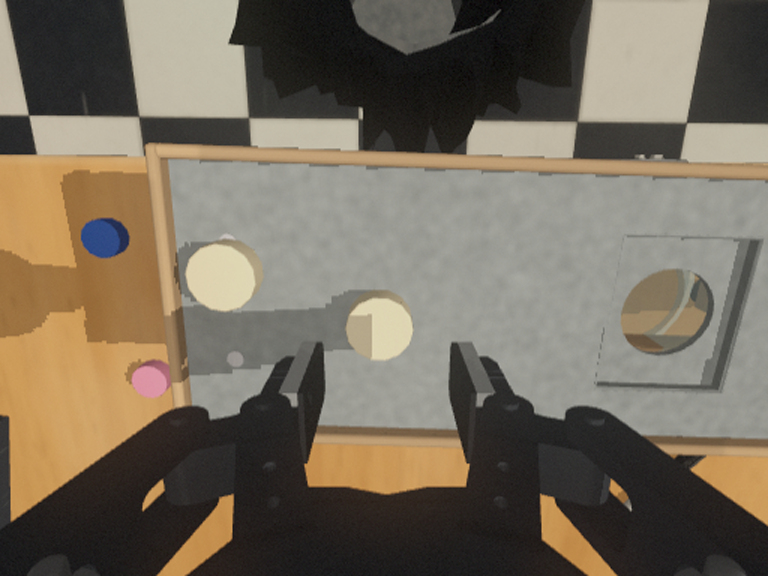

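Tablet2 is centred between the pads at (379,327). I'll lower and push it.

Request:
arm_command:
  rows:
    - [[0,0,12,0,0,0],[0,0,26,0,0,0],[0,0,38,0,0,0],[0,0,45,0,0,0],[0,0,48,0,0,0],[0,0,49,0,0,0],[2,0,49,0,0,0],[5,0,49,0,0,0],[9,0,49,0,0,0],[14,0,49,0,0,0],[20,0,49,0,0,0],[26,0,49,0,0,0],[32,0,49,0,0,0],[38,0,49,0,0,0],[44,0,49,0,0,0],[50,0,49,0,0,0],[56,0,49,0,0,0],[62,0,49,0,0,0],[68,0,49,0,0,0],[74,0,49,0,0,0]]

```text
clock: 8.95
eef_pos: [441.4, -41.8, 149.3]
tool_rot: [-3.142, 0.0, -1.558]
force: [0.5, -0.3, 0.5]
width: 44.1
```

```bash
python3 look.py w7.png
```

```text
[441.3 -43.2 149.3] [ 3.141e+00 -1.000e-03 -1.560e+00] 43.890890166361686
([361.6, 227.9], [328, 201, 64, 50, 2158]) [456.5 -92.6 164. ] tool xy 49.5 -14.7
([242.7, 250.3], [213, 219, 60, 63, 2936]) [444.1 -36.2 164. ] tool xy -7.0 -2.9
```

View pics/w7.png

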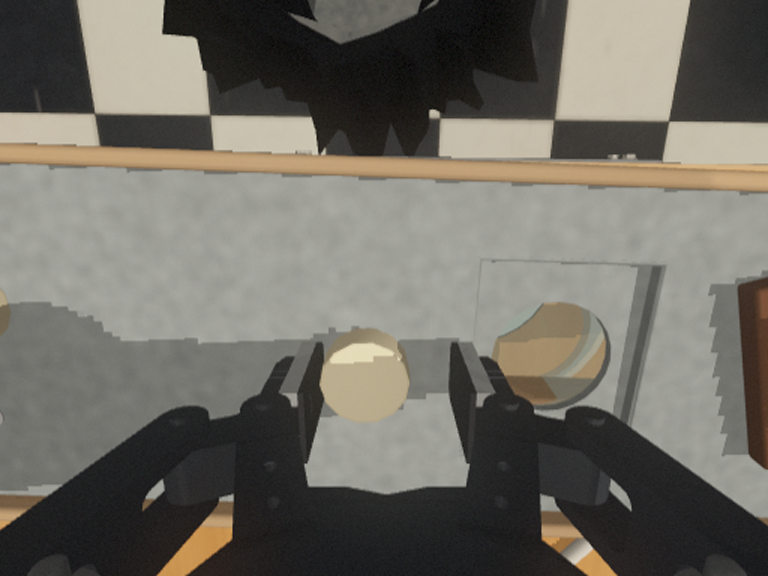

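Tablet2 is sliding against the trailing pad at (365,375), with the mouth ahead at (550,355). I'll carry on.

Request:
arm_command:
  rows:
    - [[6,0,0,0,0,0],[12,0,0,0,0,0],[18,1,0,0,0,0],[24,1,0,0,0,0],[30,1,0,0,0,0],[36,1,0,0,0,0],[41,1,0,0,0,0],[46,1,0,0,0,0],[51,1,0,0,0,0],[56,1,0,0,0,0],[61,1,0,0,0,0],[65,1,0,0,0,0],[69,1,0,0,0,0],[69,1,0,0,0,0],[69,1,0,0,0,0]]

```text
clock: 10.25
eef_pos: [441.2, -110.4, 149.3]
tool_rot: [-3.142, 0.0, -1.559]
force: [-0.4, 0.3, -0.2]
width: 44.1
```

```bash
python3 look.py w8.png; python3 -c "
from h import *
s=get_image('scene'); save(s,'s8.png',(200,110,390,260),4)"
```

```text
[ 441.2 -110.1  149.3] [ 3.142  0.    -1.558] 44.43988282999508
([245.2, 234.1], [208, 213, 74, 37, 1605]) [ 452.5 -105.9  164. ] tool xy -4.1 -11.4
```

View pics/w8.png

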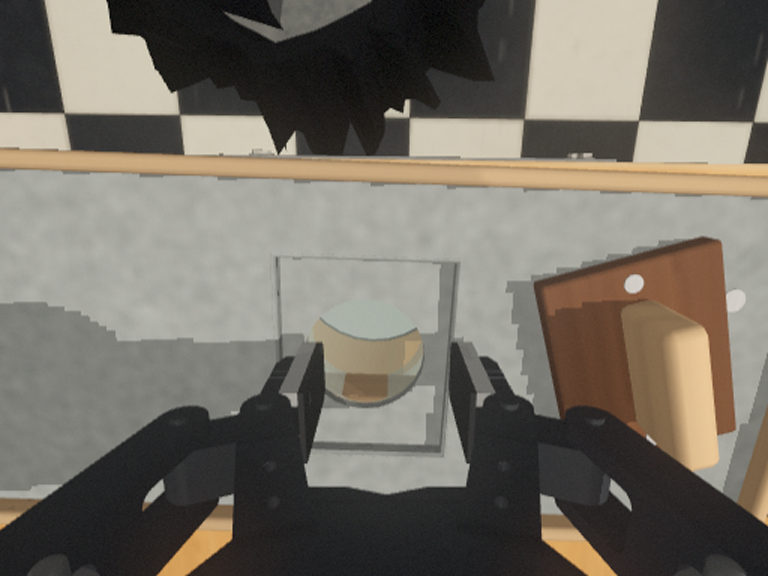

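View pics/s8.png

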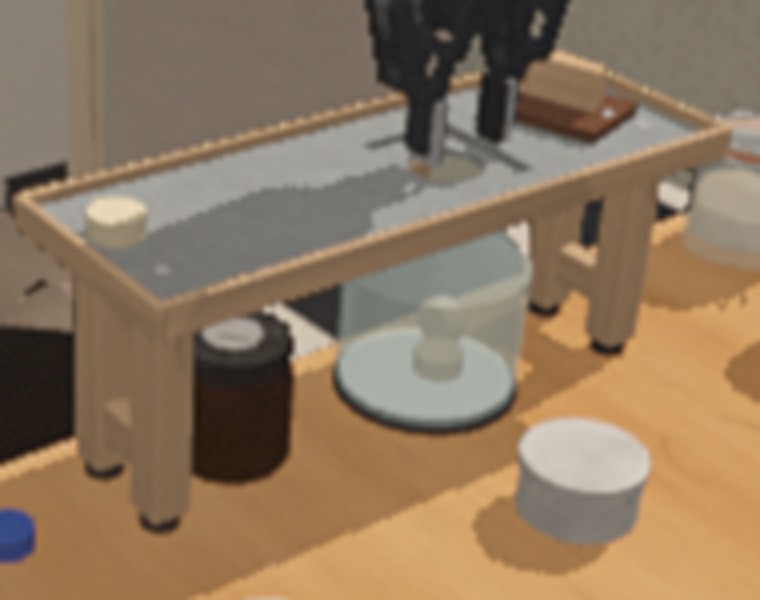

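Both tablets are in the jar, at (438,357) and (440,318) in the crop. Tablet3 is close to the end edging, so I'll take hold of it across x, drag it inward along the deck, release it, and then push it like the others.

Request:
arm_command:
  rows:
    - [[0,0,-15,0,0,0],[0,0,-35,0,0,0],[-10,-1,-50,0,0,-7],[-30,-4,-51,0,0,-14],[-55,-7,-51,0,0,-21],[-80,-10,-51,0,0,-28],[-105,-13,-51,0,0,-35],[-130,-16,-51,0,0,-42],[-155,-19,-51,0,0,-49],[-180,-22,-51,0,0,-56],[-200,-24,-51,0,0,-63],[-209,-25,-51,0,0,-70],[-209,-25,-51,0,0,-77],[-209,-25,-51,0,0,-84],[-209,-25,-51,0,0,-89.3],[-209,-25,-51,0,0,-89.3],[-209,-25,-51,0,0,-89.3],[-209,-25,-51,0,0,-89.3]]

```text
clock: 11.85
eef_pos: [463.5, 99.0, 200.3]
tool_rot: [3.142, 0.0, -0.002]
force: [0.9, 0.1, 0.2]
width: 43.9
```

```bash
python3 look.py w9.png
```

```text
[463.6  99.  200.4] [ 3.141e+00 -0.000e+00 -2.000e-03] 44.1368337397271
([74.3, 20.2], [0, 0, 159, 44, 2179]) [363.7 212.8 164. ] tool xy -100.0 -113.6
([295.0, 95.2], [286, 15, 21, 148, 979]) [485.7 173.6 164. ] tool xy 22.0 -74.6
([255.1, 209.8], [233, 187, 45, 47, 1647]) [462.  102.5 164. ] tool xy -1.5 -3.5
([36.6, 241.1], [0, 226, 76, 33, 1024]) [315.   80.6 164. ] tool xy -148.5 18.7
([38.6, 291.9], [0, 256, 106, 78, 3202]) [308.  41. 164.] tool xy -155.4 58.2
```

View pics/w9.png

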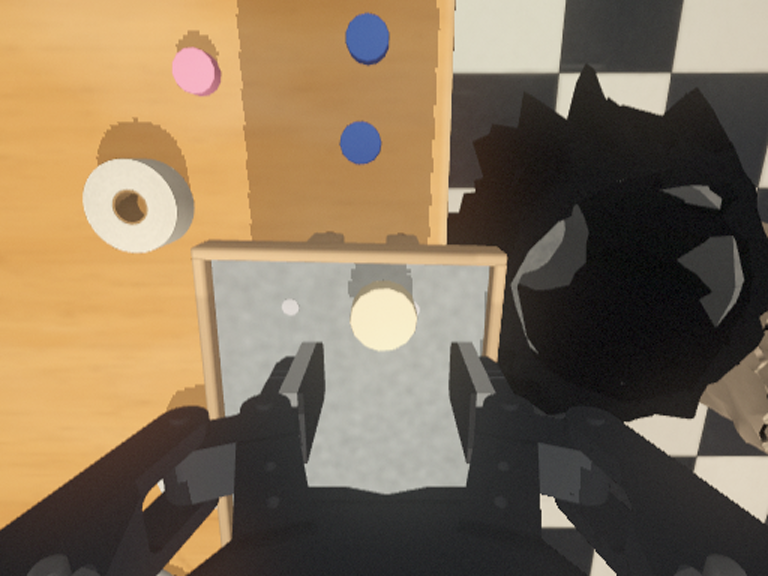

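Tablet3 is at (383,319) in the 1.5x view, between the pads. The edging on the right is close, so I'll narrow the opening a little before lowering.

Request:
arm_command:
  rows:
    - [[0,-1,5,0,0,0],[-1,-2,15,0,0,0],[-1,-2,25,0,0,0],[-1,-2,33,0,0,0],[-1,-2,38,0,0,0],[-1,-2,42,0,0,0],[-1,-2,45,0,0,0],[-1,-2,47,0,0,0],[-1,-2,48,0,0,0],[-1,-2,48,0,0,0]]
  claw: -0.1

```text
clock: 12.73
eef_pos: [462.7, 101.1, 152.3]
tool_rot: [-3.142, -0.0, 0.0]
force: [-0.9, 0.0, -0.1]
width: 38.4
```

```bash
python3 look.py w10.png
```

```text
[462.8 101.1 152.4] [-3.141 -0.     0.   ] 38.49266307538672
([54.6, 12.9], [7, 0, 93, 33, 1113]) [382.  205.2 164. ] tool xy -80.7 -104.2
([301.3, 123.6], [290, 55, 31, 128, 1005]) [481.9 162.2 164. ] tool xy 19.2 -61.1
([93.8, 136.7], [57, 108, 53, 67, 939]) [390.  156.6 164. ] tool xy -72.7 -55.5
([256.2, 245.5], [227, 215, 59, 62, 2881]) [462.  103.3 164. ] tool xy -0.7 -2.2
([33.1, 307.0], [0, 275, 92, 69, 1840]) [344.1  67.6 164. ] tool xy -118.6 33.5
```

View pics/w10.png

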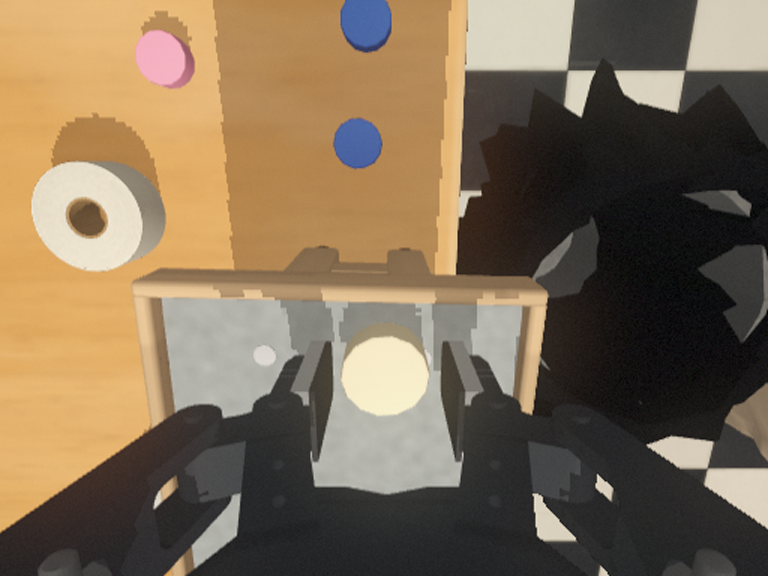

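Request:
arm_command:
  rows:
    - [[0,0,0,0,0,0],[0,0,0,0,0,0],[0,0,0,0,0,0],[0,0,0,0,0,0],[0,3,0,0,0,0],[-1,7,0,0,0,0],[-2,12,0,0,0,0],[-3,17,0,0,0,0],[-4,22,0,0,0,0],[-5,27,0,0,0,0],[-6,32,0,0,0,0],[-7,37,0,0,0,0],[-8,42,0,0,0,0],[-9,47,0,0,0,0],[-10,52,0,0,0,0],[-10,55,0,0,0,0],[-10,55,0,0,0,0],[-10,55,0,0,0,0]]
  claw: -0.35

```text
clock: 14.28
eef_pos: [453.1, 45.6, 152.7]
tool_rot: [-3.141, -0.001, -0.0]
force: [0.2, 0.9, 7.1]
width: 28.4
```

```bash
python3 look.py w11.png
```

```text
[453.1  45.6 152.7] [-3.142e+00 -1.000e-03 -0.000e+00] 28.23174598154122
([257.3, 245.2], [229, 214, 58, 62, 2839]) [453.   47.8 164. ] tool xy -0.1 -2.2
([47.0, 266.4], [0, 238, 98, 52, 2169]) [346.5  36.1 164. ] tool xy -106.6 9.5
```

View pics/w11.png

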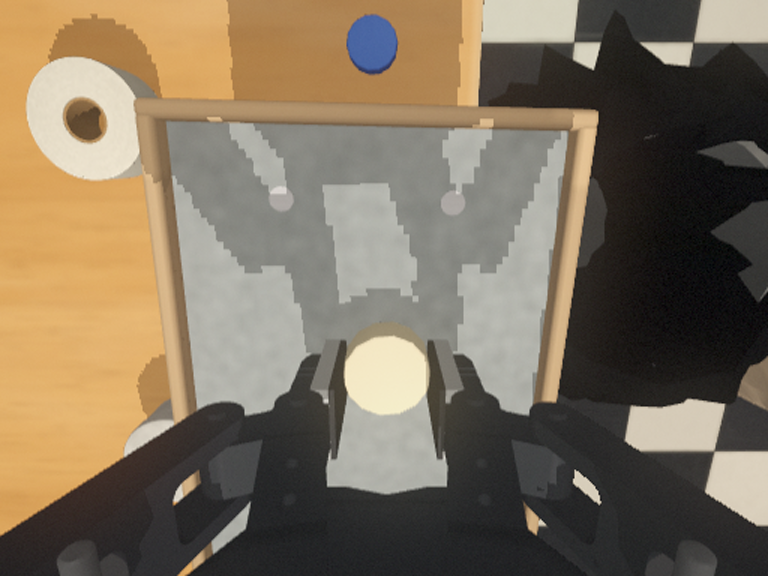

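Tablet3 is held at (387,375) and has slid in to about (453,46). I'll release it, lift and turn into the push direction.

Request:
arm_command:
  rows:
    - [[0,0,0,0,0,0],[0,0,0,0,0,0],[0,0,0,0,0,0],[0,0,-10,0,0,0],[0,0,-25,0,0,0],[0,0,-40,0,0,7],[0,0,-48,0,0,14],[0,0,-48,0,0,21],[0,0,-48,0,0,28],[0,0,-48,0,0,35],[0,0,-48,0,0,42],[0,0,-48,0,0,49],[0,0,-48,0,0,56],[0,0,-48,0,0,63],[0,0,-48,0,0,70],[0,0,-48,0,0,77],[0,0,-48,0,0,84],[0,0,-48,0,0,91],[0,0,-48,0,0,94.2],[0,0,-48,0,0,94.2]]
  claw: 0.035

```text
clock: 16.0
eef_pos: [452.5, 46.2, 200.8]
tool_rot: [3.142, 0.0, -1.645]
force: [0.3, 0.3, -0.4]
width: 44.2
```

```bash
python3 look.py w12.png
```

```text
[452.5  46.2 200.7] [-3.141  0.    -1.642] 44.13171002461
([458.9, 202.8], [433, 178, 57, 43, 1575]) [452.6 -86.4 164. ] tool xy 132.2 -9.5
([257.5, 213.1], [235, 190, 45, 47, 1639]) [455.2  44.4 164. ] tool xy 1.6 -2.8
```

View pics/w12.png

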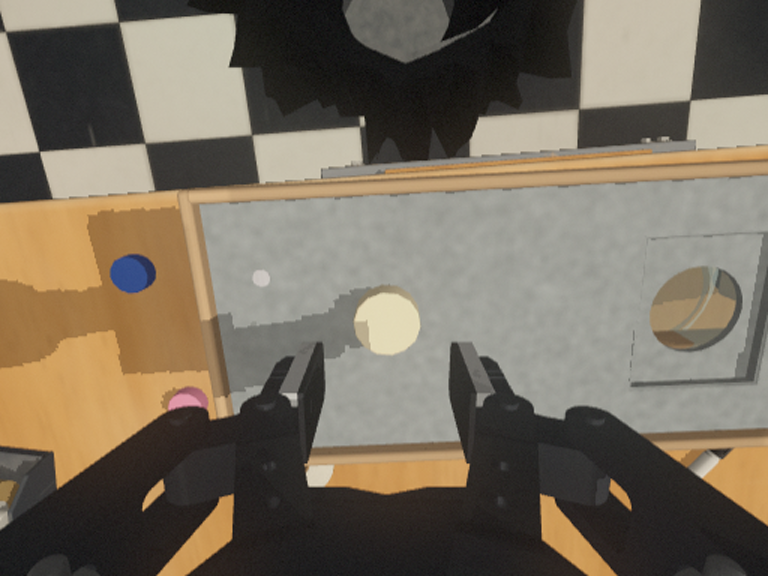

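Request:
arm_command:
  rows:
    - [[0,-1,12,0,0,0],[0,-1,26,0,0,0],[0,-1,38,0,0,0],[0,-1,46,0,0,0],[0,-1,50,0,0,0],[0,-1,51,0,0,0],[2,-1,51,0,0,0],[5,-1,51,0,0,0],[9,-1,51,0,0,0],[14,-1,51,0,0,0],[20,-1,51,0,0,0],[26,-1,51,0,0,0],[32,-1,51,0,0,0],[38,-1,51,0,0,0],[44,-1,51,0,0,0],[50,-1,51,0,0,0],[56,-1,51,0,0,0],[62,-1,51,0,0,0],[68,-1,51,0,0,0],[74,-1,51,0,0,0]]

```text
clock: 17.72
eef_pos: [448.2, -28.4, 149.3]
tool_rot: [3.142, 0.0, -1.644]
force: [0.6, 0.3, 0.6]
width: 44.1
```

```bash
python3 look.py w13.png
```

```text
[448.  -29.8 149.3] [ 3.141e+00 -1.000e-03 -1.646e+00] 44.375239348426774
([382.4, 228.0], [352, 203, 62, 50, 2229]) [458.3 -90.1 164. ] tool xy 59.4 -14.8
([243.0, 248.7], [213, 217, 60, 63, 2982]) [452.4 -23.2 164. ] tool xy -6.9 -3.9
```

View pics/w13.png

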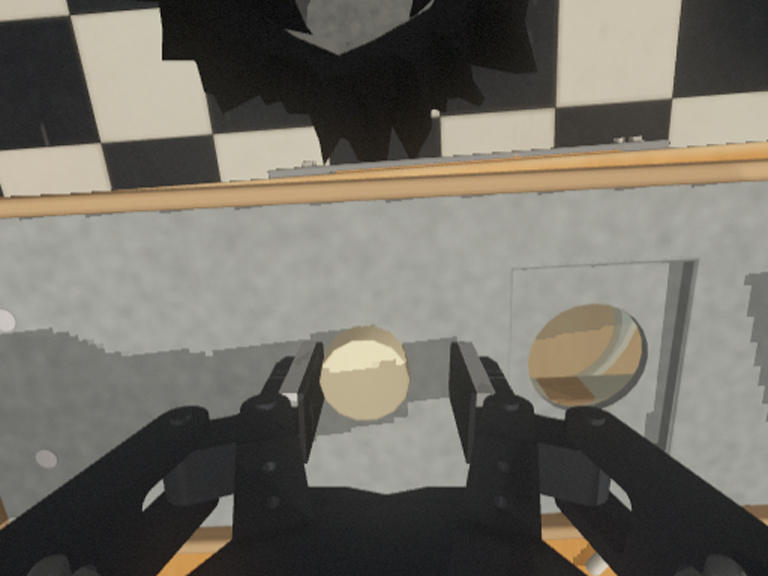

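Request:
arm_command:
  rows:
    - [[6,0,0,0,0,0],[12,0,0,0,0,0],[18,1,0,0,0,0],[24,1,0,0,0,0],[30,1,0,0,0,0],[36,2,0,0,0,0],[42,2,0,0,0,0],[48,2,0,0,0,0],[54,2,0,0,0,0],[60,2,0,0,0,0],[66,2,0,0,0,0],[71,2,0,0,0,0],[76,2,0,0,0,0],[81,2,0,0,0,0],[81,2,0,0,0,0],[81,2,0,0,0,0]]

```text
clock: 19.1
eef_pos: [440.3, -108.7, 149.3]
tool_rot: [-3.142, 0.0, -1.644]
force: [-0.3, 0.9, -0.1]
width: 44.2
```

```bash
python3 look.py w14.png; python3 -c "
from h import *
s=get_image('scene'); save(s,'s14.png',(200,110,390,260),4)"
```

```text
[ 440.4 -108.4  149.3] [-3.141  0.    -1.644] 44.239045939423036
([247.2, 233.7], [211, 213, 74, 38, 1580]) [ 452.2 -106.2  164. ] tool xy -3.1 -11.7
```

View pics/w14.png

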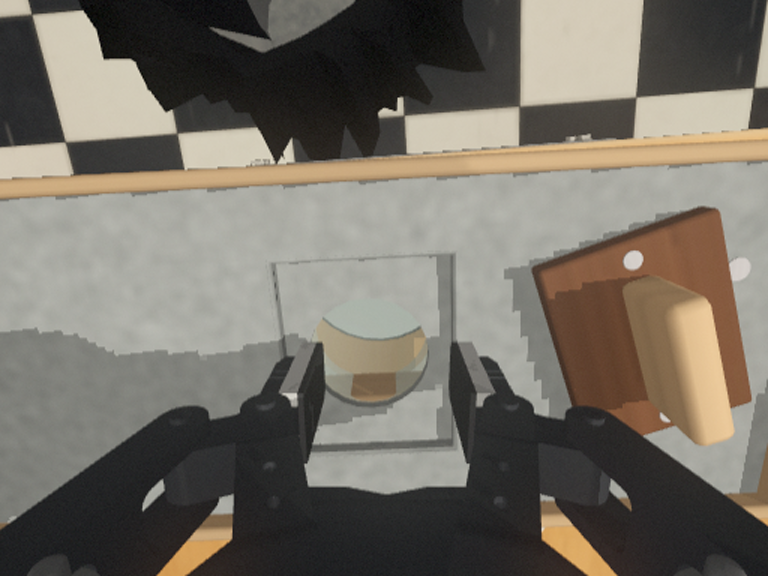

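View pics/s14.png

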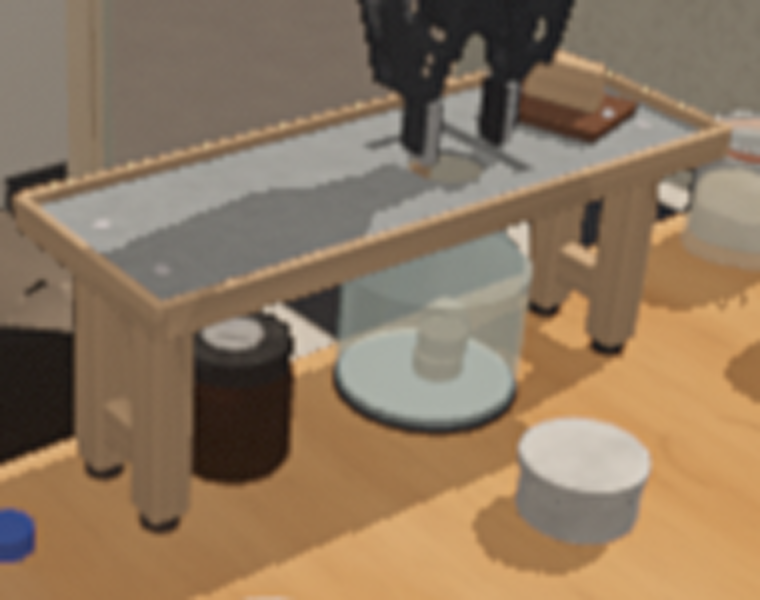

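All three tablets are stacked in the jar at about (440,340) in the crop, and the deck is clear of them. Next is the cover. It's the only plate with a bar, at (640,330) in the wrist view.

Request:
arm_command:
  rows:
    - [[0,0,-20,0,0,0],[0,0,-50,0,0,0],[0,0,-80,0,0,-4],[20,-3,-85,0,0,-10],[45,-7,-85,0,0,-16],[70,-11,-85,0,0,-21.9],[89,-13,-85,0,0,-21.9],[89,-13,-85,0,0,-21.9],[89,-13,-85,0,0,-21.9],[89,-13,-85,0,0,-21.9]]

```text
clock: 20.03
eef_pos: [446.7, -197.0, 234.2]
tool_rot: [3.142, 0.001, -1.261]
force: [-1.0, 0.3, 0.1]
width: 44.4
```

```bash
python3 look.py w15.png
```

```text
[ 446.9 -196.7  234.3] [-3.142e+00  1.000e-03 -1.260e+00] 44.0573765408476
([418.6, 167.0], [334, 134, 141, 69, 805]) [ 508.5 -304.4  164. ] tool xy 121.4 -25.8
([404.5, 202.3], [384, 180, 59, 61, 1589]) [ 480.2 -306.5  164. ] tool xy 114.7 1.8
```

View pics/w15.png

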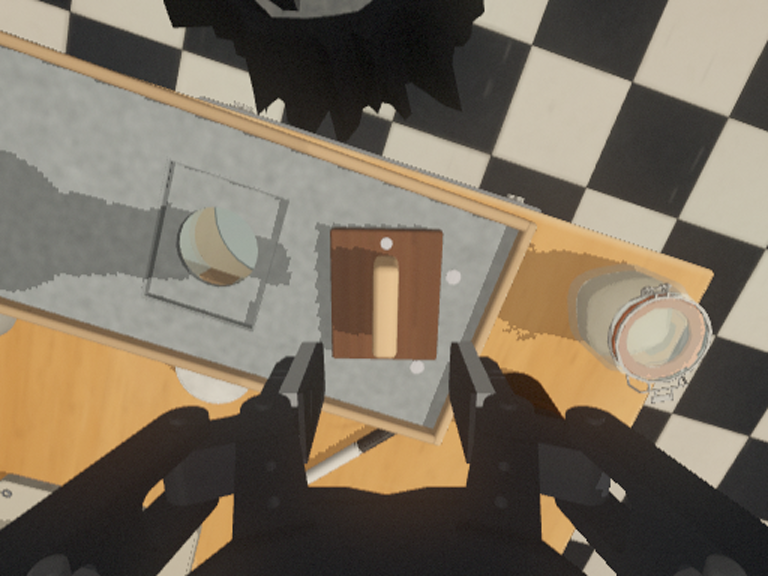

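The wrist view (1.5x) shows the cover with plate corners (331,230), (442,230), (437,359) and (332,357), and its bar at (385,308), nearly square to the jaws. The recess is at left, centred on about (217,246).

```bash
python3 - <<'E'
from h import *
w=get_image("wrist")
hs=cv2.cvtColor(w["pixels"],cv2.COLOR_RGB2HSV)
print(hs[160,280],hs[170,230],hs[200,257],hs[235,225])
roi=np.zeros(hs.shape[:2],np.uint8);roi[148:242,217:298]=255
br=cv2.inRange(hs,(0,60,20),(13,255,200))&roi
bar=cv2.inRange(hs,(13,60,150),(30,200,255))&roi
for nm,m,z in(("plate+bar",br|bar,159),("bar",bar,185)):
    m=cv2.morphologyEx(m,cv2.MORPH_OPEN,np.ones((2,2),np.uint8))
    cs=max(cv2.findContours(m,cv2.RETR_EXTERNAL,cv2.CHAIN_APPROX_NONE)[0],key=cv2.contourArea)
    P=np.array([onz(w,*p[0],z)[:2] for p in cs],np.float32)
    r=cv2.minAreaRect(P);print(nm,np.round(r[0],1),np.round(r[1],1),round(np.deg2rad(r[2]),3))
for p in [(233,155),(233,235),(291,235),(291,155),(257,200),(260,230),(257,180)]: print(p,depth(w,*p).round(1))
# recess at z=150
f=lambda u,v:(u/1.5,v/1.5)
q=[onz(w,*f(*p),150) for p in [(172,162),(288,201),(253,327),(147,294)]]
print("recess",np.round(q,1),np.mean(q,0),[np.linalg.norm(q[i]-q[(i+1)%4]).round(1) for i in range(4)])
save(w,"w15c.png",(85,95,305,250),3.6)
s=get_image("scene"); save(s,"s15c.png",(300,110,390,170),8)
E
```

```text
[ 12 131 127] [ 12 120  98] [ 17  91 221] [ 11 126 127]
plate+bar [ 447.3 -198.4] [71.2 56.5] 0.291
bar [ 448.  -198.4] [46.  11.4] 0.292
(233, 155) [ 474.4 -170.2  159.6]
(233, 235) [ 411.4 -188.7  158.9]
(291, 235) [ 422.2 -236.   149.8]
(291, 155) [ 487.4 -211.8  157.8]
(257, 200) [ 454.3 -195.5  185.8]
(260, 230) [ 433.2 -204.5  184.9]
(257, 180) [ 467.6 -191.2  185. ]
recess [[ 479.5  -75.5  150. ]
 [ 478.6 -135.3  150. ]
 [ 405.7 -133.8  150. ]
 [ 406.8  -74.8  150. ]] [ 442.65892853 -104.8468636   150.        ] [np.float64(59.9), np.float64(72.9), np.float64(59.1), np.float64(72.7)]
```

View pics/w15c.png

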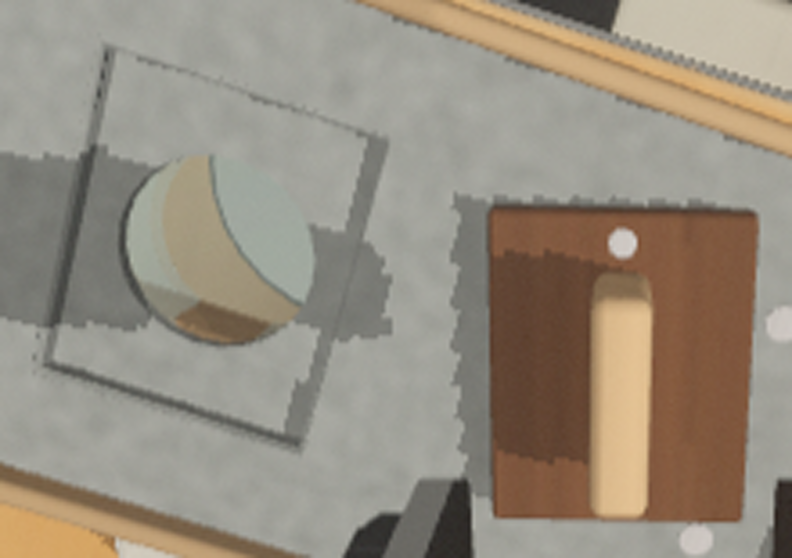

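View pics/s15c.png

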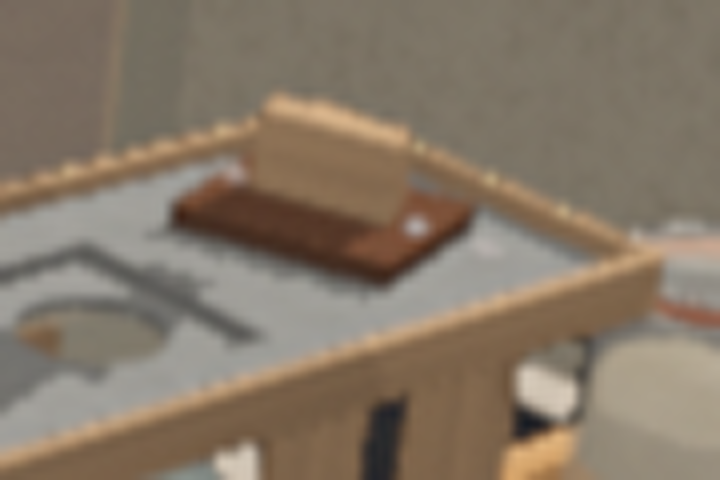

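```bash
python3 - <<'E'
from h import *
w=get_image("wrist");s=get_image("scene")
a=(385/1.5,308/1.5); 
for p in [(338,112),(338,118)]:
    print(tri(w,a,s,(300+p[0]/8,110+p[1]/8)), proj(s,[448,-198.4,185]))
E
```

```text
(array([ 449.15340835, -197.47735603,  183.35446252]), np.float64(1.7075439132860266)) (np.float64(342.619200178656), np.float64(123.47884721238141))
(array([ 448.71553328, -197.54015111,  181.69457373]), np.float64(1.41073802389085)) (np.float64(342.619200178656), np.float64(123.47884721238141))
```

Request:
arm_command:
  rows:
    - [[2,0,15,0,0,1.1],[2,0,30,0,0,1.1],[2,0,43,0,0,1.1],[2,0,53,0,0,1.1],[2,0,61,0,0,1.1],[2,0,66,0,0,1.1],[2,0,69,0,0,1.1],[2,0,71,0,0,1.1],[2,0,71,0,0,1.1],[2,0,71,0,0,1.1]]

```text
clock: 21.12
eef_pos: [447.7, -200.2, 163.6]
tool_rot: [-3.141, -0.0, -1.281]
force: [-0.5, 1.0, -0.5]
width: 44.0
```

```bash
python3 look.py w16.png
```

```text
[ 447.8 -200.2  163.7] [-3.141e+00 -1.000e-03 -1.281e+00] 44.367263969817
([436.2, 203.3], [299, 123, 213, 144, 4597]) [ 495.1 -283.6  164. ] tool xy 93.5 -21.5
([104.9, 184.2], [81, 155, 50, 59, 2043]) [ 456.6 -118.7  164. ] tool xy -75.6 -31.8
```

View pics/w16.png

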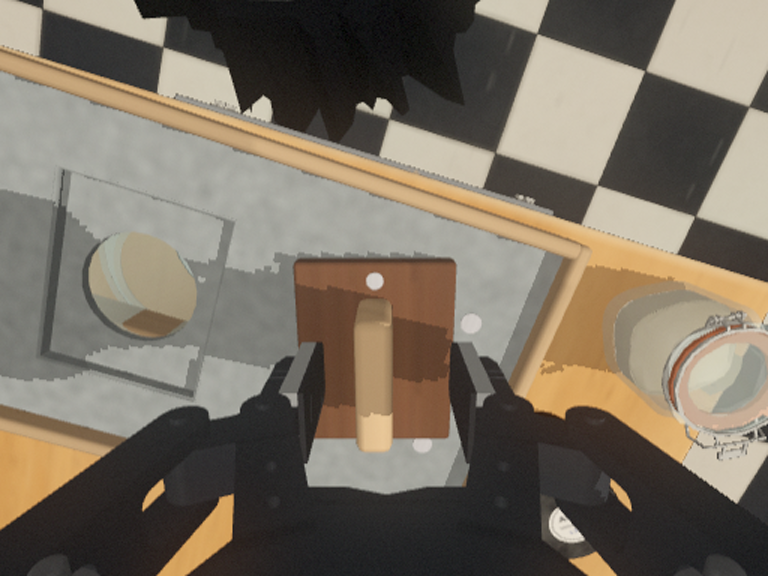

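The bar at (374,375) sits between the pads, about 2 mm to the left of centre. I'll centre it and close.

Request:
arm_command:
  rows:
    - [[-1,0,0,0,0,0],[-2,0,0,0,0,0],[-2,0,0,0,0,0],[-2,0,0,0,0,0],[-2,0,0,0,0,0],[-2,0,0,0,0,0],[-2,0,0,0,0,0],[-2,0,0,0,0,0]]
  claw: -1

```text
clock: 21.83
eef_pos: [447.0, -198.0, 163.8]
tool_rot: [-3.141, -0.0, -1.281]
force: [-1.8, 1.6, 5.8]
width: 10.7
```

```bash
python3 look.py w17.png
```

```text
[ 447.  -198.   163.7] [-3.141 -0.    -1.281] 10.650242349562046
([428.0, 167.6], [279, 117, 233, 100, 1564]) [ 510.2 -269.2  164. ] tool xy 86.3 -40.2
([108.2, 184.0], [84, 155, 51, 59, 2034]) [ 456.4 -118.1  164. ] tool xy -73.9 -31.9
([441.2, 221.6], [409, 190, 87, 76, 3011]) [ 485.9 -288.6  164. ] tool xy 97.9 -11.3
```

View pics/w17.png

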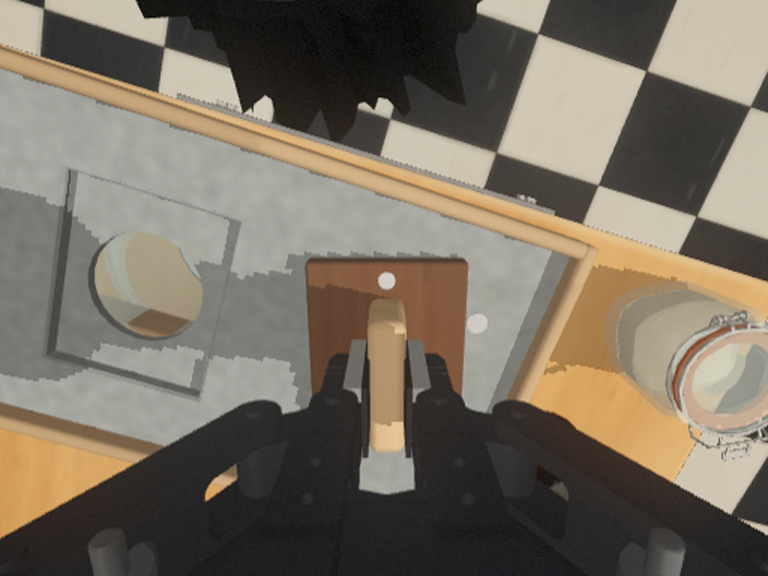

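The bar is gripped (width 10.7) at (387,375). I'll lift the cover, carry it over the recess, square it up and look.

Request:
arm_command:
  rows:
    - [[0,0,-5,0,0,0],[0,0,-12,0,0,0],[0,0,-22,0,0,0],[-3,-1,-30,0,0,2],[-15,-4,-30,0,0,5],[-30,-7,-30,0,0,8],[-45,-11,-30,0,0,11],[-60,-15,-30,0,0,14],[-75,-18,-30,0,0,17],[-85,-21,-30,0,0,17.9],[-90,-22,-30,0,0,17.9],[-90,-22,-30,0,0,17.9],[-90,-22,-30,0,0,17.9],[-90,-22,-30,0,0,17.9]]

```text
clock: 23.05
eef_pos: [442.2, -106.6, 193.4]
tool_rot: [-3.141, -0.0, -1.594]
force: [-0.3, -0.1, -1.7]
width: 11.1
```

```bash
python3 look.py w18.png; python3 -c "
from h import *
s=get_image('top'); save(s,'t18.png',(280,130,390,205),7)
s=get_image('scene'); save(s,'s18.png',(270,100,390,190),6)"
```

```text
[ 442.2 -106.7  193.4] [-3.141 -0.    -1.594] 10.718998803973847
```

View pics/w18.png

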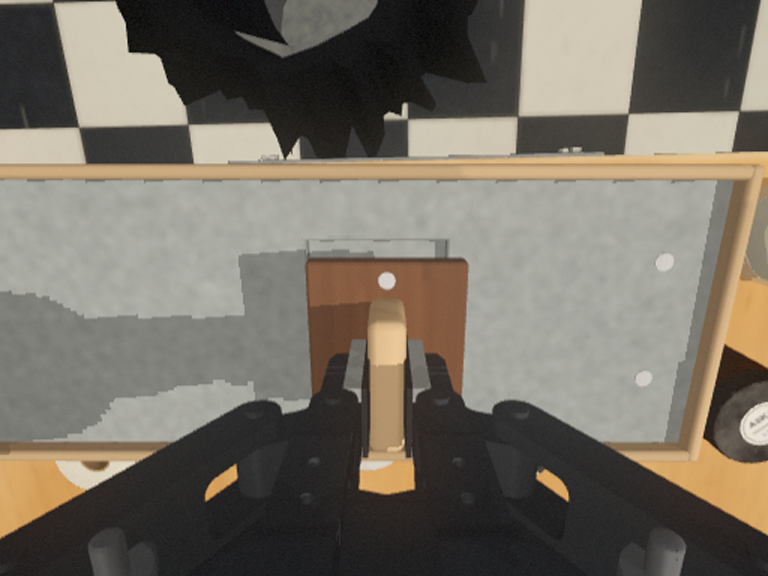

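View pics/s18.png

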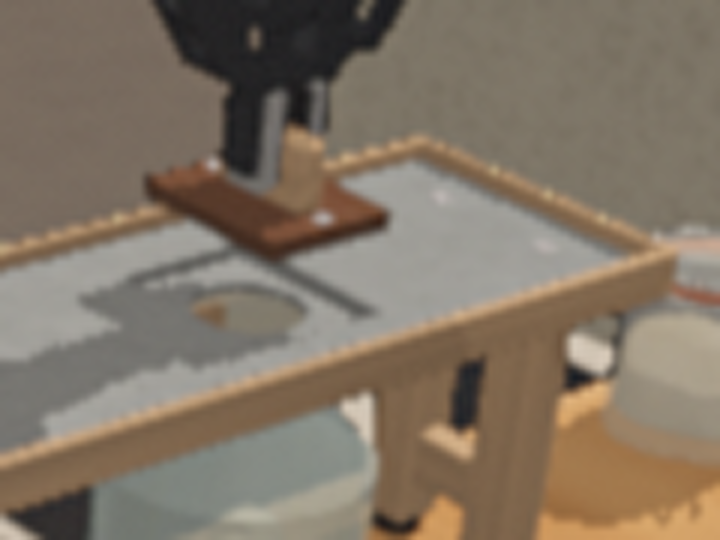

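View pics/t18.png

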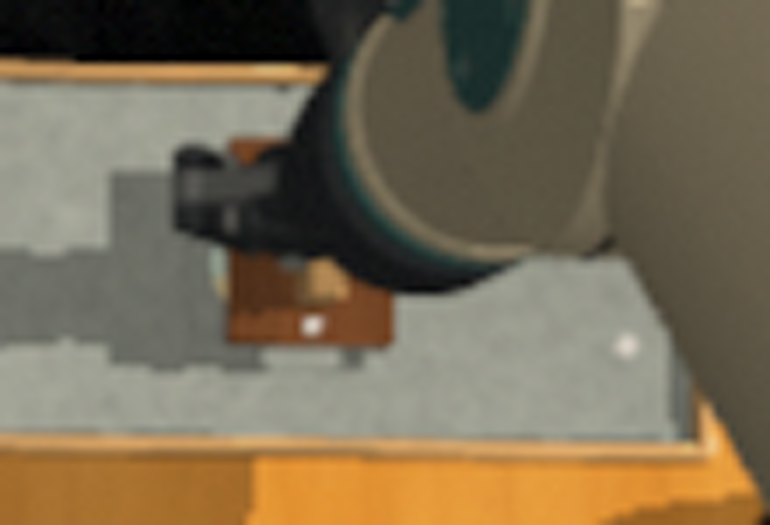

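The wrist view shows the held plate with its far edge at row 259 and sides at columns 306 and 468. The recess far edge is at row 240, with its sides at 306 and 449. In the scene crop the plate hangs level over the recess.

```bash
python3 - <<'E'
from h import *
w=get_image("wrist"); save(w,"w19.png",(190,150,325,270),5.8)
E
```

```text
(no output)
```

View pics/w19.png

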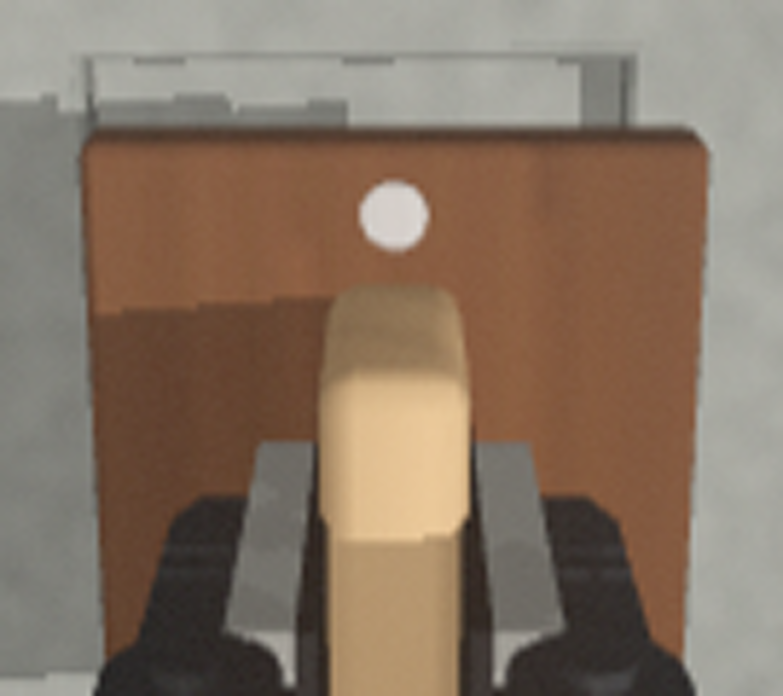

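```bash
python3 - <<'E'
from h import *
w=get_image("wrist");f=lambda u,v:(190+u/5.8-.4,150+v/5.8-.4)
e=sensors.read_state()["eef_pos"]
zt=e[2]-163.7+159
L,R=onz(w,*f(82,150),zt),onz(w,*f(708,150),zt);T=onz(w,*f(394,136),zt)
print("plate L,R",L.round(1),R.round(1),"w",(L-R)[1].round(1),"far x",T.round(1))
l,r=onz(w,*f(86,56),150),onz(w,*f(636,56),150);t=onz(w,*f(360,54),150)
print("recess",l.round(1),r.round(1),"w",(l-r)[1].round(1),"far",t.round(1))
Y=-.0235; ax=np.array([np.cos(Y),np.sin(Y)]);ay=np.array([-ax[1],ax[0]])
pc=((L+R)/2)[:2]; rc=((l+r)/2)[:2]
print("stand y offs plate-recess", (pc-rc)@ay, "x: plate far+35.5 center", (T[:2]@ax-35.5),(t[:2]@ax-37.25), "diff",T[:2]@ax-35.5-(t[:2]@ax-37.25))
E
```

```text
plate L,R [478.4 -80.9 188.6] [ 477.  -136.8  188.6] w 55.9 far x [ 479.  -108.8  188.6]
recess [480.2 -74.6 150. ] [ 478.7 -135.7  150. ] w 61.0 far [ 479.7 -105.   150. ]
stand y offs plate-recess -3.7025773629973067 x: plate far+35.5 center 445.8949500917913 444.73907699337286 diff 1.1558730984184535
```

Request:
arm_command:
  rows:
    - [[-1,0,5,0,0,0],[-2,0.5,10,0,0,0],[-3,0.5,15,0,0,0],[-3,0.5,20,0,0,0],[-3,0.5,24,0,0,0],[-3,0.5,25,0,0,0],[-3,0.5,25,0,0,0],[-3,0.5,25,0,0,0]]

```text
clock: 23.97
eef_pos: [441.8, -102.6, 168.3]
tool_rot: [3.142, 0.0, -1.593]
force: [0.1, 0.2, -0.6]
width: 10.8
```

```bash
python3 look.py w20f.png; python3 -c "
from h import *
w=get_image('wrist'); save(w,'w20.png',(190,150,325,270),5.8)
s=get_image('scene'); save(s,'s20.png',(270,100,390,190),6)
print([depth(w,190+u/5.8,150+v/5.8).round(1) for u,v in [(150,200),(600,200),(390,215)]])"
```

```text
[ 441.9 -102.6  168.4] [-3.141 -0.    -1.593] 10.80664103543481
[array([473.1, -83.1, 163.4]), array([ 472. , -123.8,  163.2]), array([ 471.2, -104.7,  163.6])]
```

View pics/w20.png

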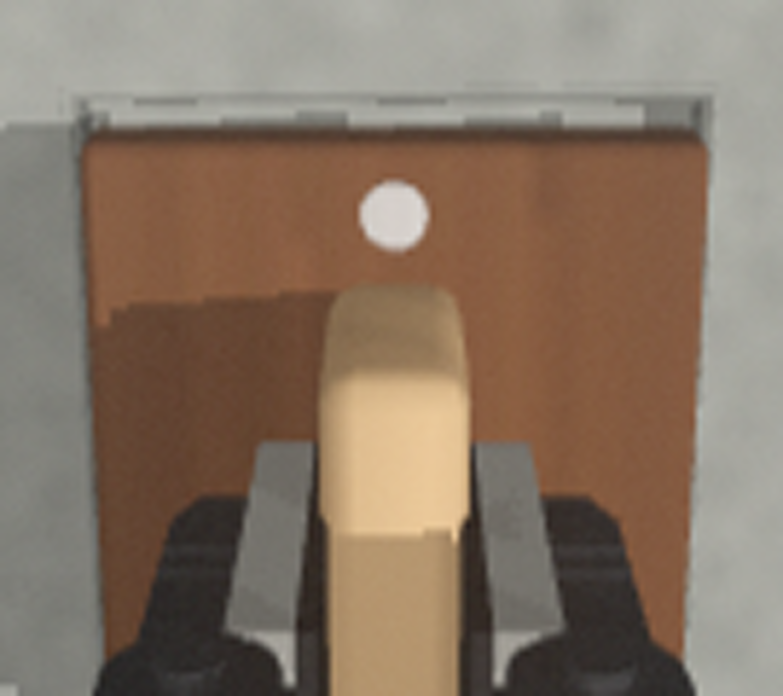

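View pics/s20.png

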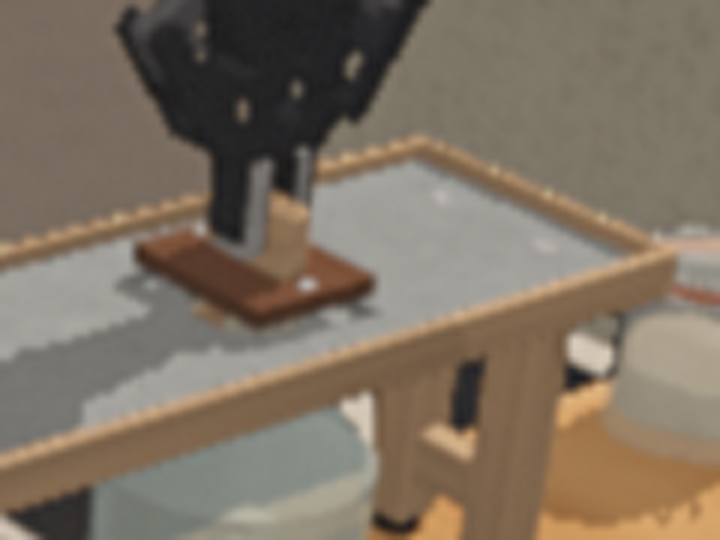

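```bash
cat > cmp.py <<'E'
from h import *
import sys
a=list(map(float,sys.argv[1:])) # pl, pr, pv_corner, pv_far, rl, rr, rv
w=get_image("wrist");f=lambda u,v:(190+u/5.8-.4,150+v/5.8-.4)
e=sensors.read_state()["eef_pos"]
zt=e[2]-163.7+159
L,R=onz(w,*f(a[0],a[2]),zt),onz(w,*f(a[1],a[2]),zt);T=onz(w,*f(394,a[3]),zt)
l,r=onz(w,*f(a[4],a[6]),150),onz(w,*f(a[5],a[6]),150);t=onz(w,*f(394,a[6]),150)
print("w",(L-R)[1].round(1),(l-r)[1].round(1))
Y=-.0235; ax=np.array([np.cos(Y),np.sin(Y)]);ay=np.array([-ax[1],ax[0]])
pc=((L+R)/2)[:2]; rc=((l+r)/2)[:2]
print(pc,rc,"dy", ((pc-rc)@ay).round(2),"dx",(T[:2]@ax-35.5-(t[:2]@ax-37.25)).round(2), "yaw rec",((l-r)[:2]).round(2),(L-R)[:2].round(2))
E
python3 cmp.py 82 708 150 136 78 710 97
```

```text
w 55.9 61.2
[ 477.50132391 -105.14309463] [ 479.5334667 -105.1176383] dy -0.07 dx 1.0 yaw rec [ 1.4  61.22] [ 1.29 55.93]
```

Request:
arm_command:
  rows:
    - [[0,0.6,0,0,0,0],[0,1.2,0,0,0,0],[0,1.2,1,0,0,0],[0,1.2,2,0,0,0],[0,1.2,3,0,0,0],[0,1.2,4,0,0,0],[0,1.2,5,0,0,0],[0,1.2,6,0,0,0],[0,1.2,6,0,0,0]]

```text
clock: 24.92
eef_pos: [440.5, -102.6, 162.1]
tool_rot: [3.141, 0.0, -1.593]
force: [-0.3, -0.0, -2.4]
width: 10.7
```

```bash
python3 -c "
from h import *
w=get_image('wrist'); save(w,'w21.png',(190,150,325,270),5.8)
s=sensors.read_state();print(s['eef_pos'],s['force'],s['torque'],s['tool_rot'])"
```

```text
[ 440.46116381 -102.59227484  162.18729023] [ 1.30593488e-03 -3.39042734e-01 -1.45769938e+00] [ 0.00734237 -0.04590173 -0.0783098 ] [ 3.14130925e+00  5.37747864e-05 -1.59318268e+00]
```

View pics/w21.png

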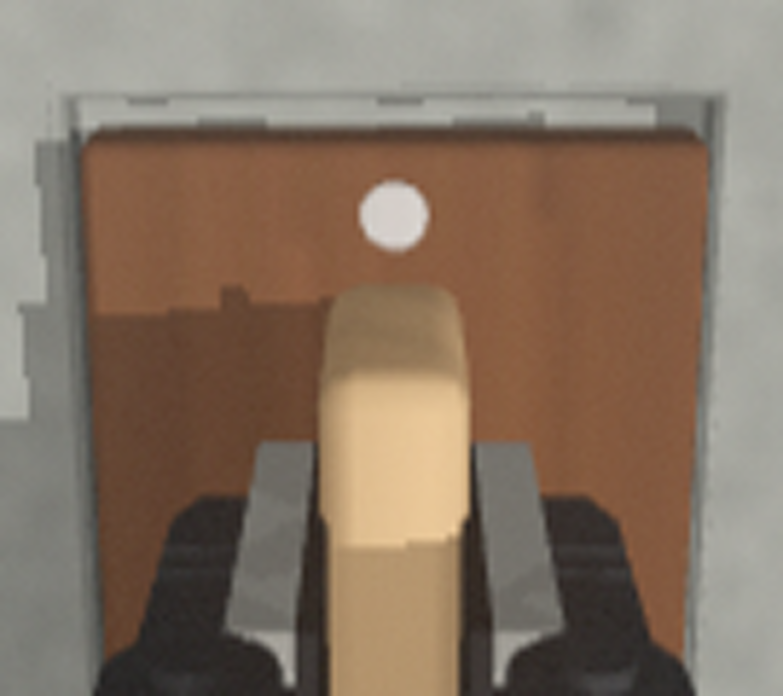

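```bash
python3 cmp.py 82 708 150 136 70 718 98
```

```text
w 55.9 60.3
[ 476.03635887 -105.03256693] [ 479.22636586 -105.02407157] dy -0.08 dx -0.16 yaw rec [ 1.38 60.3 ] [ 1.28 55.89]
```

The measured offset of plate to recess is now dy −0.1 and dx −0.2 mm, with the yaw matching. I'll lower it to the floor.

Request:
arm_command:
  rows:
    - [[0,0,1,0,0,0],[0,0,2,0,0,0],[0,0,3,0,0,0],[0,0,4,0,0,0],[0,0,4.5,0,0,0],[0,0,5,0,0,0],[0,0,5,0,0,0]]

```text
clock: 25.6
eef_pos: [440.5, -102.6, 157.7]
tool_rot: [-3.142, -0.0, -1.593]
force: [-1.1, -0.6, 4.1]
width: 10.3
```

```bash
python3 -c "
from h import *
w=get_image('wrist'); save(w,'w22.png',(190,150,325,270),5.8)
s=sensors.read_state();print(s['eef_pos'],s['force'],s['torque'],s['tool_rot'])
print([depth(w,190+u/5.8,150+v/5.8).round(1) for u,v in [(110,160),(680,160),(110,450),(680,450),(390,215)]])"
```

```text
[ 440.45850101 -102.61641614  157.72287348] [-2.26048134  0.49620752  5.26311184] [ 0.0895117   0.41159482 -0.02777502] [-3.14157687e+00 -1.58801915e-04 -1.59331417e+00]
[array([475.5, -79.7, 153. ]), array([ 474.2, -130.8,  152.8]), array([447.2, -77.7, 152.4]), array([ 446. , -131.5,  152.6]), array([ 470.2, -104.7,  154.5])]
```

View pics/w22.png

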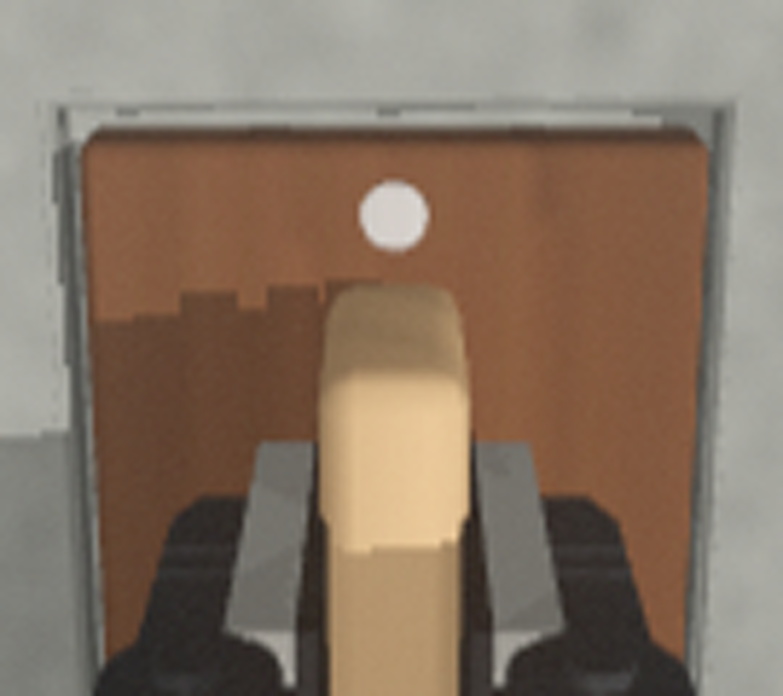

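The plate top measures 152.4–153.0 mm at four points, against an expected 153, and contact force is about 5 N. It's seated, so I'll release and lift.

Request:
arm_command:
  rows:
    - [[0,0,4.5,0,0,0],[0,0,4.5,0,0,0],[0,0,0,0,0,0],[0,0,0,0,0,0],[0,0,-10,0,0,0],[0,0,-25,0,0,0],[0,0,-45,0,0,0],[0,0,-65,0,0,0],[15,0,-90,0,0,0],[15,0,-110,0,0,0],[15,0,-110,0,0,0],[15,0,-110,0,0,0]]
  claw: 0.1

```text
clock: 26.65
eef_pos: [440.8, -117.8, 268.1]
tool_rot: [-3.139, -0.001, -1.594]
force: [-0.9, -0.1, -0.6]
width: 46.9
```

```bash
python3 look.py w23.png; python3 -c "
from h import *
s=get_image('scene'); save(s,'s23.png',(200,110,390,260),4)
w=get_image('wrist'); save(w,'w23c.png',(180,150,330,260),5)"
```

```text
[ 440.  -117.5  267.1] [-3.142  0.    -1.593] 47.21627568824424
([465.1, 144.3], [442, 115, 58, 68, 1845]) [ 476.1 -295.5  164. ] tool xy 177.1 -40.1
([490.6, 230.4], [476, 190, 35, 95, 1033]) [ 396.5 -332.4  164. ] tool xy 215.8 38.6
```

View pics/w23.png

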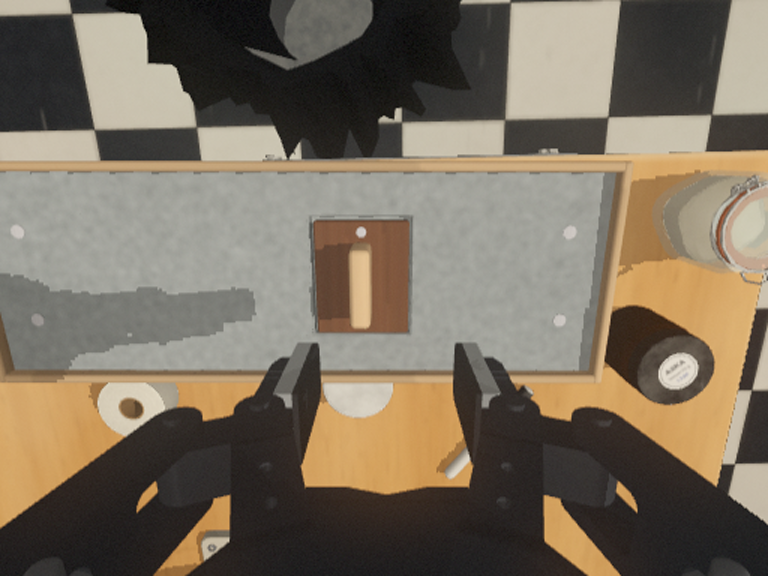

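View pics/s23.png

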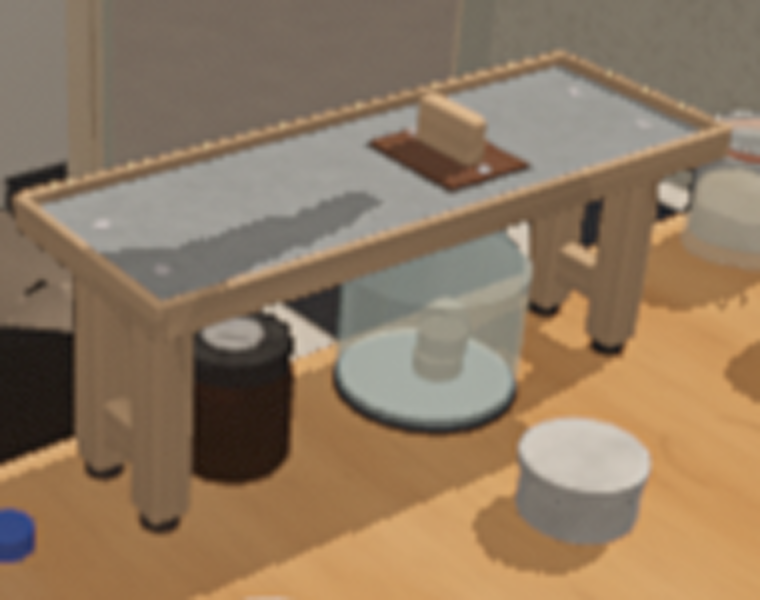

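The cover sits square in the recess, with plate corners from about (315,219) to (410,333). The jar holds the three tablets. One flatness check, then I'll hand it in.

```bash
python3 - <<'E'
from h import *
w=get_image("wrist")
def pl(p): # median height in 5x5
    u,v=p
    return round(float(np.median([depth(w,u+i,v+j)[2] for i in(-2,-1,0,1,2) for j in(-2,-1,0,1,2)])),1)
print([pl(p) for p in [(215,152),(268,152),(216,216),(268,216)]],"deck",[pl(p) for p in [(190,180),(300,180)]])
from cell import order
print(order.finish_job())
E
```

```text
[153.1, 153.0, 152.9, 153.2] deck [149.8, 150.0]
the job is handed in; nothing more can be done
None
```

I slid the three wax tablets along the deck one after another until each dropped through the mouth, then seated the wooden cover in the recess. The job was handed in at about 27 s of the 70 s allowed.

- **Tablets:** I pushed tablets 1 and 2 the whole way. Tablet 3 lay too close to the end edging for a finger to fit behind it. I gripped it by its sides, dragged it about 55 mm along the deck, released it and pushed it the rest of the way. The last scene view shows all three stacked on the jar floor.
- **Cover:** Just before the final lowering it was within about 0.2 mm of centre in the recess. After release, its top measured 152.9 to 153.2 mm at four corners, with the deck at about 150 mm. A cover lying flat in the recess should read 153 mm.
- **Disagreements and contact:** The wrist and top cameras disagreed by about 2 mm in y, so I aligned the cover to the recess in the wrist view alone. The fingertips pressed on the deck with about 13 N at the end of the first push, so I ran the later pushes about 2 mm higher. No other check failed.

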